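# Free the wedged turntable, load the axle bolts and crank them round for inspection

## Robot

A 6-joint arm with a two-finger parallel gripper is mounted at the origin on the work surface. World frame = base frame: x ahead of the robot, y to its left, z up, the work surface at z = 0. Lengths are in m, angles in rad, forces in N, time in s.
With the tool pointing down it reaches from about 0.275 to 1 m from the base axis. Payload 8.4 kg.
Tool frame: the origin (TCP) lies at the very end of the fingers, on their centre line; the grasp point (between the pads) lies 19 mm behind it (grip_point_offset is the z of the grasp point in the tool frame, in m); z points along the fingers, y is the direction in which the jaws open and shut (so a half turn about z gives the same grasp; the last joint's range is limited). The gripper opens to 85 mm and grips with 20 to 120 N. Pads are 22 mm wide; open, the fingers measure 114 mm over their backs; the gripper's body (76 mm by 85 mm) begins 54 mm behind the grasp point. The pads swing forward as they close: fully open they stand 13 mm farther back than shut.
Start: joints at [1.204, 0.353, 1.633, -0, 1.155, -0.002], TCP at [0.223, 0.584, 0.231] pointing down, gripper open.
Joint ranges: [-2.63, 2.63], [-0.92, 2.1], [0.06, 2.66], [-1.3, 4.44], [0, 2.69], [-3.02, 3.02]. Speed limits (rad/s): [2.22, 2.22, 2.79, 3.14, 3.14, 3.14].

## Interface

Orientations are given as a 3x3 rotation matrix whose columns are the frame's x, y, z axes.
In Python, from station import * gives the robot as it stands. The module is installed in compiled form; this text tells all that it offers.
- The arm moves only by the shell command python3 -m crank 'ROWS' [OPENING]. ROWS is JSON, a list of rows, each a list of 4 numbers: the shift along the world's x, y, z in cm, then the turn about the world's z in rad. In form: [[tx, ty, tz, roll], ...]. A call has 1 to 8 rows; each row shifts and turns the commanded pose from where the row before left it; what a row does not reach is not made up. A row lasts 1/8 s, in which the tool goes at most 62.5 mm and 10.7 degrees, less where a joint would pass 70% of its speed; a pose out of reach is approached as far as the arm can. A call with a gripper value outside its range is refused whole. OPENING is the closure, from 0 (fully open) to 1 (shut), set as the call begins (- or left out, the last holds). The fingers move at their own pace and stop on an object; the grip force is fixed at half the most. Time passes only in rows, so rows that do not move let the fingers close. It gives the time, the measured TCP pose, the force and the opening at its end, in the units of the state.
- get_obs(): the state, without advancing time (a new reading comes with each control period).
- grab_frame(name): name is "scene" or "top"; returns the picture (384x512x3 uint8, red, green, blue); there is no depth.
- camera_info(name): a dict with "camera_matrix" (3x3 intrinsics, pixels), "R" (3x3) and "t" (3): a world point X has camera coordinates R X + t. Camera axes: x right, y down, z forward; pixel columns grow to the right and rows downward; lengths in m; the calibration is good to about 2 mm. A picture is of the moment at which its call begins. camera_info takes no time and is no camera call.
- hand_in(): hands the job in, once; it reports no verdict.
Trained networks look in the newest picture that a camera, given by its name, has taken for a name from the list of things; names that differ only in an ending like _2 or _b are one class to them, and where a whole thing is asked for, a point or a joint stands for the part that bears it (a point fixed in the world has none). Each returns a list of dicts, best first, with "confidence" (0 to 1); they miss things now and then, are a little off and sometimes report something else, mostly with a low value. They report only what shows in the picture. A call takes as long as a camera call. They do not tell look-alikes from the thing itself.
- outline_of(camera, label): "pixels" (384x512 bool, what is visible of it) and "location" ([column, row] in pixels, amid what is visible of it).
The state is a dict: "clock": time; "q": joint angles; "joint_vel": joint speeds; "tau": joint torques, N m; "tcp_pos": TCP position; "eef_rot": TCP orientation; "force": force on the tool from outside, world axes, zero at the start; "ft_torque": the same for the moment, N m; "width": finger opening in m.
Only numpy, scipy, OpenCV 4.12 (cv2) and the standard library are available. Lean on these libraries where they do the work, as an engineer would, in place of code of your own. Each camera call takes 0.05 s, during which the arm holds its last target.

## Task

The cast turntable is locked by a toothed wedge: work the wedge out through its keeper with small pulls to one side and then the other, and lay it flat, lengthways, in the wide bay of the tin tray. Then lay every axle bolt that is on the table flat in a compartment of the turntable, one to a compartment, head in the wide pocket, and after that crank the turntable two full turns anticlockwise (seen from above) by its upright handle, so that at the end all bolts still lie in their compartments. Leave the lens, brush, cup, oil can, loose nut and steel block where they are.

Things in the scene. Friction and masses are not known exactly. Their poses are not given: they have to be found in the camera images.
- turntable: Fixed dark cast foot of the turntable. Origin on the platter's axis at table level, z up. Two low rails (6 mm high, 34 to 42 mm to either side of its y axis) run along its -y to the keeper. The platter above is a disc of 230 mm diameter, its top 30 mm over the table.
- keeper (a point): Middle of the keeper at table level, 220 mm along the foot's -y from the platter's axis; axes as the foot. A fixed portal for the wedge: opening 28 mm wide (x -14 to +14), 19 mm high, 8 mm thick (y -4 to +4), bridged by a bar whose top is 27 mm over the table, so the wedge cannot be lifted out; 84 mm wide overall.
- platter (a joint): Turning angle of the platter, rad: about 0 at the start, grows anticlockwise seen from above, does not wrap (two turns = 12.57). Friction 0.15 N m; stays where it is left; no stops. Two lugs on its rim (15 to 27 mm beside its -y axis, 111 to 137 mm out, 8 to 30 mm high) straddle the wedge's nose: it only rocks a little until the wedge is out.
- handle (a point): Grip point of the crank handle, 100 mm along the platter's +x from its axis, 78 mm over the table; axes turn with the platter. The handle is an upright flat steel post, 24 mm along x (radial), 14 mm along y (tangential), rising from the platter's top (30 mm) to 95 mm over the table.
- slot1 (a point): Mid-floor of platter compartment 1, -50 mm along the platter's x from its axis, 30 mm over the table; axes turn with the platter. It runs along y between end walls at -59 and +59 mm; head pocket 40 mm wide, y +36 to +59; shank channel 26 mm wide, y -59 to -30; between them the sides are open for the fingers. Walls 14 mm high.
- slot2 (a point): Mid-floor of platter compartment 2, 0 mm along the platter's x from its axis, 30 mm over the table; axes turn with the platter. It runs along y between end walls at -59 and +59 mm; head pocket 40 mm wide, y +36 to +59; shank channel 26 mm wide, y -59 to -30; between them the sides are open for the fingers. Walls 14 mm high.
- slot3 (a point): Mid-floor of platter compartment 3, 50 mm along the platter's x from its axis, 30 mm over the table; axes turn with the platter. It runs along y between end walls at -59 and +59 mm; head pocket 40 mm wide, y +36 to +59; shank channel 26 mm wide, y -59 to -30; between them the sides are open for the fingers. Walls 14 mm high.
- wedge: Toothed steel locking wedge, 150 mm long, 0.3 kg. Origin at mid-length on its underside, z up; nose at y = +75 mm; -y is the way out through the keeper (at the start its axes are the foot's, within 1 degree). Bar 14 mm wide (x), 16 mm high. Four square teeth, 6 mm long (y), stand 10 mm out: at y = -16 (+x side), +6 (-x side), +28 (+x side), +50 mm (-x side).
- tooth (a point): Root of the wedge's first tooth (y = -16 mm on the wedge), on the bar's centre line; it starts 11 mm inside the keeper's middle. A straight pull catches on a tooth: to pass, the bar must stand 3 to 7 mm off the keeper's middle, away from that tooth's side. Between two teeth there are 8 mm of free travel in which to shift across.
- tang (a point): Grip point of the wedge: the rusty upright tang at its outer end, 61 mm from the wedge's origin along its -y, 41 mm over its underside. Tang 14 mm wide (x), 28 mm long (y), rising from the bar (16 mm) to 56 mm.
- tray_bay (a point): Middle of the floor (2 mm over the table) of the wide bay of the fixed tin tray, which is 121 x 190 mm; bay 62 mm wide (x) by 184 mm long (y), walls 12 mm high over the table. The wedge lies in it along y, either way round. The narrow bay beside it (towards +x) holds copper crush washers.
- bolt1: Rusty-edged steel axle bolt, 110 mm long, 0.3 kg, may be absent. Origin on its axis at mid-length; y along the axis towards the head. Shank 20 mm diameter (y from -55 to +41 mm), hexagon head 28 mm across flats, 32 mm across corners, 14 mm long (y from +41 to +55 mm). Centre of mass about 6 mm from the origin towards the head. It lies on a flat of its head, the axis about 12 mm over the surface at mid-length.
- bolt2: Rusty-edged steel axle bolt, 110 mm long, 0.3 kg, may be absent. Origin on its axis at mid-length; y along the axis towards the head. Shank 20 mm diameter (y from -55 to +41 mm), hexagon head 28 mm across flats, 32 mm across corners, 14 mm long (y from +41 to +55 mm). Centre of mass about 6 mm from the origin towards the head. It lies on a flat of its head, the axis about 12 mm over the surface at mid-length.
- bolt3: Rusty-edged steel axle bolt, 110 mm long, 0.3 kg, may be absent. Origin on its axis at mid-length; y along the axis towards the head. Shank 20 mm diameter (y from -55 to +41 mm), hexagon head 28 mm across flats, 32 mm across corners, 14 mm long (y from +41 to +55 mm). Centre of mass about 6 mm from the origin towards the head. It lies on a flat of its head, the axis about 12 mm over the surface at mid-length.
- bolt1_head (a point): Centre of bolt1's head, 48 mm from the bolt's origin along its y.
- bolt2_head (a point): Centre of bolt2's head, 48 mm from the bolt's origin along its y.
- bolt3_head (a point): Centre of bolt3's head, 48 mm from the bolt's origin along its y.
- lens: Green glass inspection lens lying flat, 76 mm diameter, 10 mm high, origin under its centre. Bystander.
- brush: Hand brush lying on the table, origin at its middle. Bystander.
- cup: Tin cup, 72 mm diameter, 70 mm high. Bystander.
- oilcan: Grey can, 60 mm diameter, 80 mm high. Bystander.
- nut: Loose hexagon nut, 28 mm across flats, 12 mm high. Bystander.
- steelblock: Dark steel block, 60 x 50 x 35 mm. Bystander.
There are look-alikes about, which are no part of the job. What is shaped like the bolt1 but blue or turquoise is not meant.

How it is judged:
On the way, in this order (a step that is already met when the one before it is completed fails the run):
1. the wedge has been worked right out of the keeper (y of wedge in the frame of keeper below -0.08 m), for 0.1 s.
2. the wedge lies flat in the wide bay of the tray and every bolt in a compartment of the turntable, head in the wide pocket (x of wedge in the frame of tray_bay between -0.024 and 0.024 m and y of wedge in the frame of tray_bay between -0.026 and 0.026 m and z of wedge in the frame of tray_bay below 0.006 m and angle between wedge's own z axis and vertical below 0.08 rad and angle between the y axis of wedge and the y axis of tray_bay, either way round below 0.25 rad and ((x of bolt1 in the frame of slot1 between -0.009 and 0.009 m and y of bolt1 in the frame of slot1 between -0.012 and 0.012 m and x of bolt1_head in the frame of slot1 between -0.01 and 0.01 m and y of bolt1_head in the frame of slot1 above 0.03 m and z of bolt1 in the frame of slot1 below 0.018 m and z of bolt1_head in the frame of slot1 below 0.021 m) or (x of bolt1 in the frame of slot2 between -0.009 and 0.009 m and y of bolt1 in the frame of slot2 between -0.012 and 0.012 m and x of bolt1_head in the frame of slot2 between -0.01 and 0.01 m and y of bolt1_head in the frame of slot2 above 0.03 m and z of bolt1 in the frame of slot2 below 0.018 m and z of bolt1_head in the frame of slot2 below 0.021 m) or (x of bolt1 in the frame of slot3 between -0.009 and 0.009 m and y of bolt1 in the frame of slot3 between -0.012 and 0.012 m and x of bolt1_head in the frame of slot3 between -0.01 and 0.01 m and y of bolt1_head in the frame of slot3 above 0.03 m and z of bolt1 in the frame of slot3 below 0.018 m and z of bolt1_head in the frame of slot3 below 0.021 m)) and ((x of bolt2 in the frame of slot1 between -0.009 and 0.009 m and y of bolt2 in the frame of slot1 between -0.012 and 0.012 m and x of bolt2_head in the frame of slot1 between -0.01 and 0.01 m and y of bolt2_head in the frame of slot1 above 0.03 m and z of bolt2 in the frame of slot1 below 0.018 m and z of bolt2_head in the frame of slot1 below 0.021 m) or (x of bolt2 in the frame of slot2 between -0.009 and 0.009 m and y of bolt2 in the frame of slot2 between -0.012 and 0.012 m and x of bolt2_head in the frame of slot2 between -0.01 and 0.01 m and y of bolt2_head in the frame of slot2 above 0.03 m and z of bolt2 in the frame of slot2 below 0.018 m and z of bolt2_head in the frame of slot2 below 0.021 m) or (x of bolt2 in the frame of slot3 between -0.009 and 0.009 m and y of bolt2 in the frame of slot3 between -0.012 and 0.012 m and x of bolt2_head in the frame of slot3 between -0.01 and 0.01 m and y of bolt2_head in the frame of slot3 above 0.03 m and z of bolt2 in the frame of slot3 below 0.018 m and z of bolt2_head in the frame of slot3 below 0.021 m)) and ((x of bolt3 in the frame of slot1 between -0.009 and 0.009 m and y of bolt3 in the frame of slot1 between -0.012 and 0.012 m and x of bolt3_head in the frame of slot1 between -0.01 and 0.01 m and y of bolt3_head in the frame of slot1 above 0.03 m and z of bolt3 in the frame of slot1 below 0.018 m and z of bolt3_head in the frame of slot1 below 0.021 m) or (x of bolt3 in the frame of slot2 between -0.009 and 0.009 m and y of bolt3 in the frame of slot2 between -0.012 and 0.012 m and x of bolt3_head in the frame of slot2 between -0.01 and 0.01 m and y of bolt3_head in the frame of slot2 above 0.03 m and z of bolt3 in the frame of slot2 below 0.018 m and z of bolt3_head in the frame of slot2 below 0.021 m) or (x of bolt3 in the frame of slot3 between -0.009 and 0.009 m and y of bolt3 in the frame of slot3 between -0.012 and 0.012 m and x of bolt3_head in the frame of slot3 between -0.01 and 0.01 m and y of bolt3_head in the frame of slot3 above 0.03 m and z of bolt3 in the frame of slot3 below 0.018 m and z of bolt3_head in the frame of slot3 below 0.021 m))), for 0.2 s.
3. the platter has been cranked two full turns anticlockwise (value of joint platter above 12.3 rad), for 0.1 s.
At the end, for the whole second after the job is handed in: The wedge lies flat and lengthways in the wide tray bay (centre within 24 mm across and 26 mm along, within 0.25 rad); every bolt lies down in a platter compartment, within 9 mm across and 12 mm along, head in the wide pocket; the platter stands at 12.3 rad or more; all at rest (all of step 2 and value of joint platter above 12.3 rad and linear speed of each of wedge, bolt1, bolt2, bolt3 below 0.02 m/s); the robot touches nothing.
It fails at once if the lens, brush, cup, oil can, loose nut or steel block is shoved more than 30 mm from its place (distance of any of lens, brush, cup, oilcan, nut, steelblock from where it was at the start of the episode above 0.03 m).
Of bolt1, bolt2, bolt3 only 2 to 3 are there at a start; the rules pass over those that are not, and their reading is None.
At some moment in a run one of bolt1, bolt2, bolt3 may be knocked a few centimetres aside while the robot is not near it.
Once in a run the grip may slacken for a moment while it holds something.
It also fails if it takes over 210 s, if anything falls off the work surface, if the arm or the gripper's body presses on something with over 40 N, if the wrist force passes 120 N, or if a joint passes its speed limit or range.

## Working session

There is one attempt and no reset: what is moved stays moved. The work goes in short steps, Python scripts to look and compute and a shell command to move; the robot and the scene stay as the last step left them, time stands still between calls to the robot, and variables do not carry over. Pictures are saved under pics/ and viewed, and the job is handed in when it is done.

```bash
mkdir -p pics; ls; python3 - <<'E'
from station import *
import cv2, numpy as np
o=get_obs()
print({k:np.round(v,3).tolist() for k,v in o.items()})
for n in ["scene","top"]:
    f=grab_frame(n); cv2.imwrite(f"pics/{n}0.png",cv2.cvtColor(f,cv2.COLOR_RGB2BGR))
    c=camera_info(n); print(n,{k:np.round(v,3).tolist() for k,v in c.items()})
E
```

```text
pics
{'clock': 0.0, 'q': [1.204, 0.354, 1.634, -0.0, 1.155, -0.002], 'joint_vel': [-0.001, -0.002, 0.001, 0.0, 0.002, -0.002], 'tau': [0.001, -60.524, -34.207, 0.0, 0.009, -0.0], 'tcp_pos': [0.223, 0.583, 0.231], 'eef_rot': [[-0.934, 0.357, -0.001], [0.357, 0.934, -0.001], [0.0, -0.001, -1.0]], 'force': [-0.112, 0.723, 0.156], 'ft_torque': [0.031, -0.033, 0.025], 'width': 0.085}
scene {'camera_matrix': [[384.58, 0.0, 263.064], [0.0, 384.58, 185.421], [0.0, 0.0, 1.0]], 'R': [[-0.675, 0.738, -0.004], [0.648, 0.591, -0.48], [-0.352, -0.326, -0.877]], 't': [0.351, -0.309, 1.326]}
top {'camera_matrix': [[397.752, 0.0, 260.687], [0.0, 397.752, 196.28], [0.0, 0.0, 1.0]], 'R': [[0.002, -1.0, -0.01], [-0.982, -0.0, -0.188], [0.188, 0.01, -0.982]], 't': [0.01, 0.507, 1.086]}
```

View pics/scene0.png

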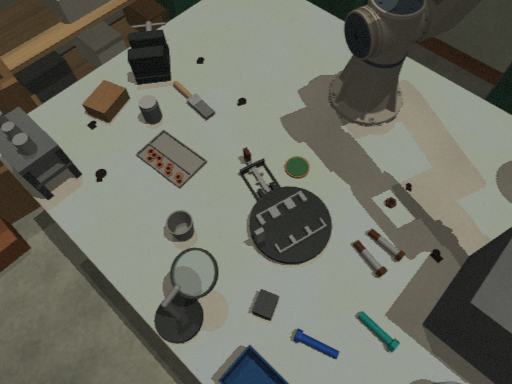

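View pics/top0.png

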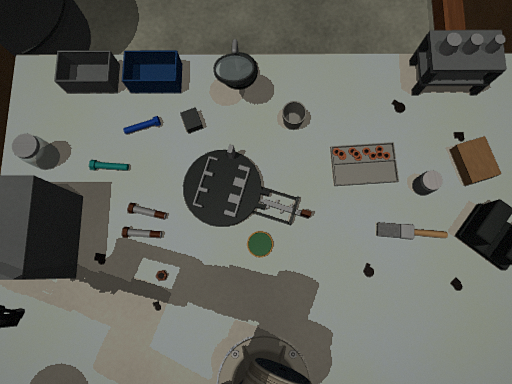

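```bash
cat > h.py <<'E'
from station import *
import cv2, numpy as np
C={n:camera_info(n) for n in ["scene","top"]}
C={n:{k:np.array(v,float) for k,v in c.items()} for n,c in C.items()}
def proj(n,X):
    c=C[n]; p=np.atleast_2d(X)@c["R"].T+c["t"]; p=p@c["camera_matrix"].T
    return p[:,:2]/p[:,2:]
def back(n,uv,z):
    c=C[n]; uv=np.atleast_2d(uv).astype(float)
    d=np.c_[uv,np.ones(len(uv))]@np.linalg.inv(c["camera_matrix"]).T@c["R"]
    o=-c["R"].T@c["t"]; s=(z-o[2])/d[:,2]
    return o+d*s[:,None]
def tri(us,ut):
    A=[];b=[]
    for n,uv in (("scene",us),("top",ut)):
        c=C[n];P=c["camera_matrix"]@np.c_[c["R"],c["t"]]
        for i in (0,1):
            r=P[i]-uv[i]*P[2]; A.append(r[:3]);b.append(-r[3])
    return np.linalg.lstsq(np.array(A),np.array(b),rcond=None)[0]
def save(n,f,box=None,s=1):
    if box: x0,y0,x1,y1=box; f=f[y0:y1,x0:x1]
    f=cv2.resize(f,None,fx=s,fy=s,interpolation=cv2.INTER_CUBIC)
    cv2.imwrite(f"pics/{n}.png",cv2.cvtColor(f,cv2.COLOR_RGB2BGR))
def Rz(a): return np.array([[np.cos(a),-np.sin(a),0],[np.sin(a),np.cos(a),0],[0,0,1.]])
E
python3 - <<'E'
from h import *
for n in ["scene","top"]:
    f=grab_frame(n)
    for l in ["turntable","wedge","platter","bolt1","bolt1_head","handle","tray_bay","tang","nut","lens"]:
        try: r=outline_of(n,l)
        except Exception as e: print(l,e); continue
        print(n,l,[(round(d["confidence"],2),np.round(d["location"],1).tolist(),int(d["pixels"].sum()),np.round(back(n,d["location"],0.012)[0,:2],3).tolist()) for d in r[:6]])
    if n=="top":
        save("t1a",f,(90,130,330,270),3.3); save("t1b",f,(320,120,440,260),4)
        save("t1c",f,(0,180,200,320),4)
    else:
        save("s1a",f,(220,140,420,290),4)
E
```

```text
scene turntable [(0.63, [289.7, 223.8], 5313, [0.541, 0.122])]
scene wedge [(0.68, [288.2, 227.7], 5061, [0.553, 0.127]), (0.64, [255.2, 174.1], 317, [0.488, -0.061])]
scene platter [(0.63, [287.7, 225.7], 5122, [0.549, 0.122]), (0.3, [173.3, 158.3], 1985, [0.617, -0.287])]
scene bolt1 [(0.95, [381.1, 333.4], 463, [0.611, 0.477]), (0.84, [315.4, 343.0], 372, [0.737, 0.372]), (0.76, [387.2, 243.1], 347, [0.404, 0.357])]
scene bolt1_head [(0.92, [316.0, 343.0], 425, [0.736, 0.373]), (0.81, [369.5, 258.6], 329, [0.473, 0.347]), (0.72, [266.1, 305.8], 527, [0.753, 0.224]), (0.59, [382.4, 333.1], 406, [0.608, 0.479])]
scene handle [(0.78, [288.4, 224.9], 5132, [0.546, 0.121])]
scene tray_bay [(0.94, [173.2, 158.4], 2101, [0.618, -0.287]), (0.36, [297.1, 166.4], 382, [0.382, 0.015])]
scene tang [(0.79, [255.8, 172.7], 311, [0.483, -0.063])]
scene nut [(0.63, [391.2, 200.9], 78, [0.287, 0.293])]
scene lens [(0.85, [297.3, 165.4], 423, [0.378, 0.013])]
top turntable [(0.83, [224.9, 189.1], 5269, [0.536, 0.116])]
top wedge [(0.84, [280.7, 209.4], 295, [0.475, -0.048])]
top platter [(0.85, [22
[... 229 characters left out ...]
54, [139.6, 232.3], 317, [0.408, 0.362]), (0.53, [144.1, 127.5], 290, [0.728, 0.367])]
top bolt1_head [(0.66, [146.8, 214.7], 277, [0.459, 0.344]), (0.58, [142.1, 124.6], 280, [0.737, 0.374]), (0.51, [104.7, 163.1], 301, [0.616, 0.479]), (0.34, [222.1, 185.2], 5269, [0.547, 0.125])]
top handle [(0.56, [221.2, 188.5], 4863, [0.537, 0.127]), (0.35, [137.4, 233.3], 302, [0.405, 0.368])]
top tray_bay [(0.82, [366.4, 165.3], 2540, [0.608, -0.304])]
top tang [(0.62, [281.3, 207.8], 250, [0.48, -0.05]), (0.28, [428.3, 182.0], 549, [0.557, -0.484])]
top nut [(0.47, [160.3, 271.5], 75, [0.296, 0.296])]
top lens [(0.94, [258.7, 243.5], 529, [0.376, 0.016]), (0.16, [140.7, 233.7], 294, [0.404, 0.358])]
```

View pics/t1a.png

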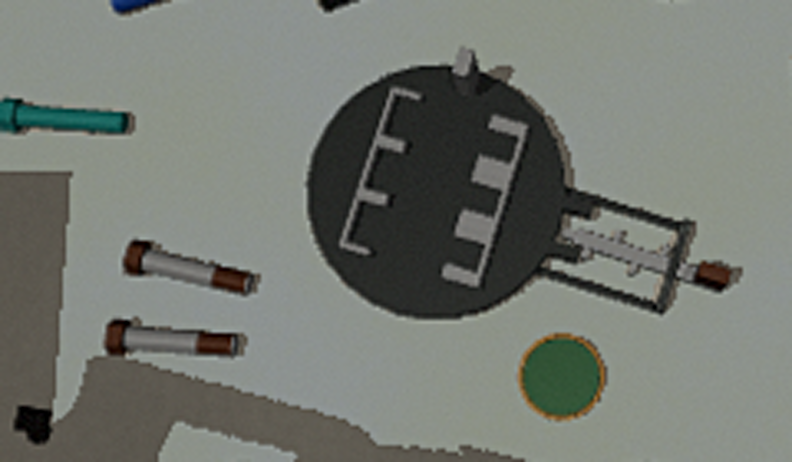

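View pics/t1b.png

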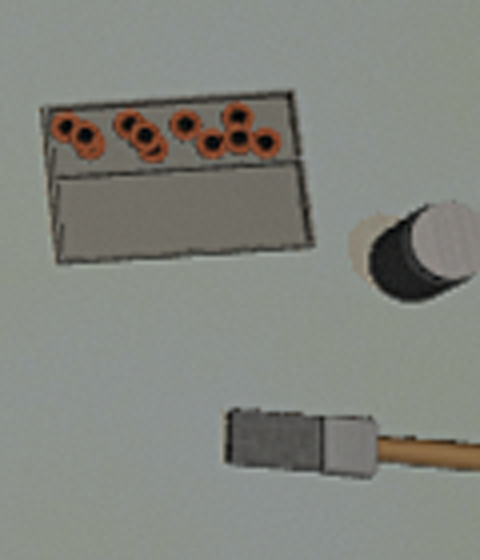

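View pics/t1c.png

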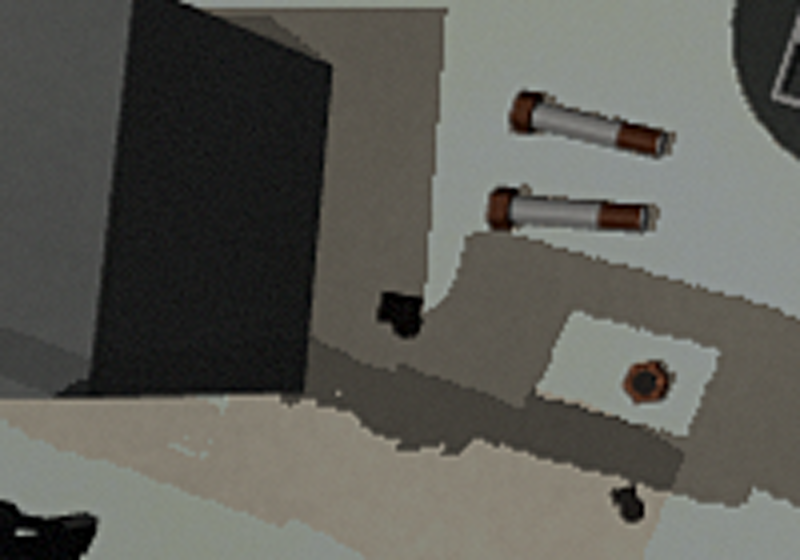

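View pics/s1a.png

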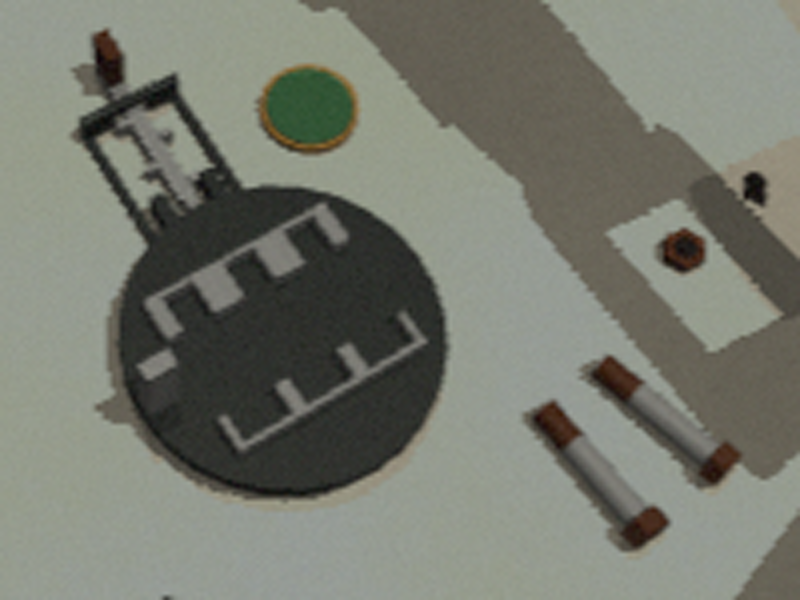

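```bash
python3 - <<'E'
from h import *
f=grab_frame("top"); save("t2a",f,(175,140,275,235),8); save("t2b",f,(250,180,325,230),10)
save("t2c",f,(115,195,180,245),12)
f=grab_frame("scene"); save("s2a",f,(230,150,290,200),12); save("s2b",f,(345,220,410,280),12)
E
```

```text
(no output)
```

View pics/t2a.png

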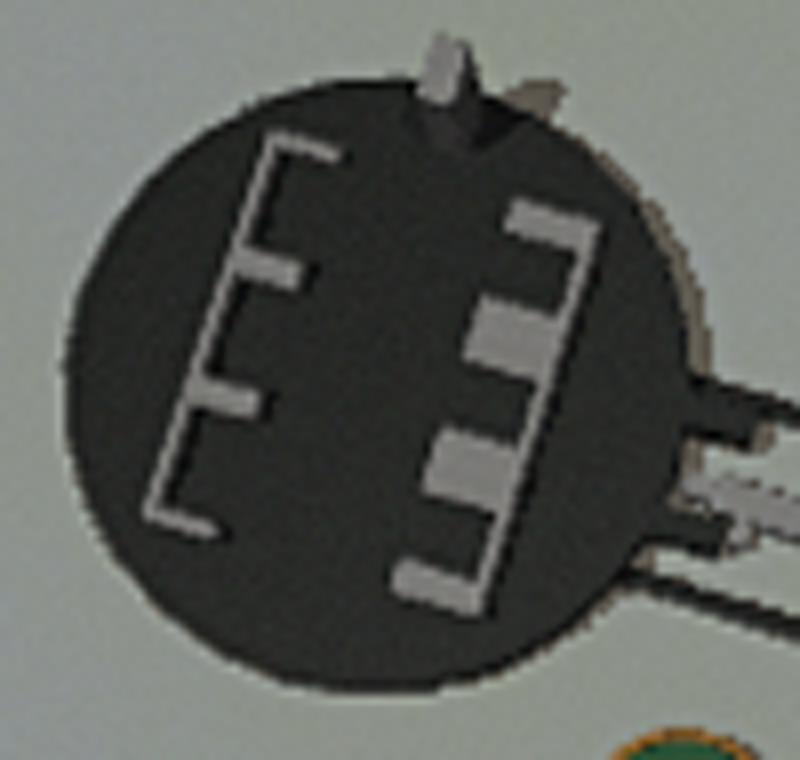

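View pics/t2b.png

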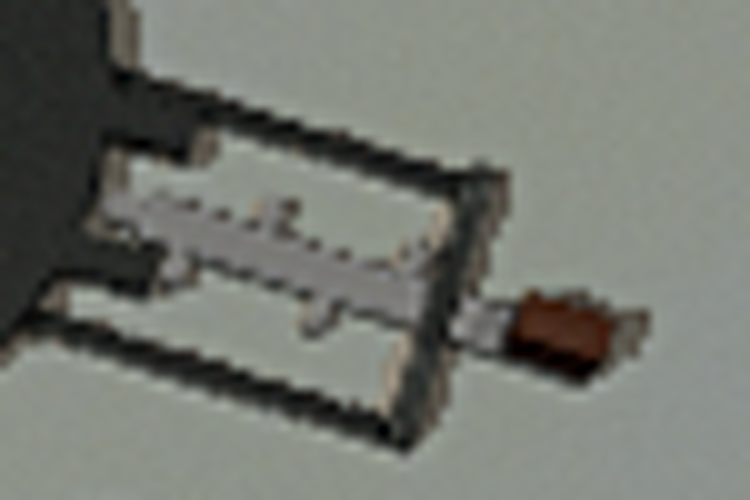

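View pics/s2a.png

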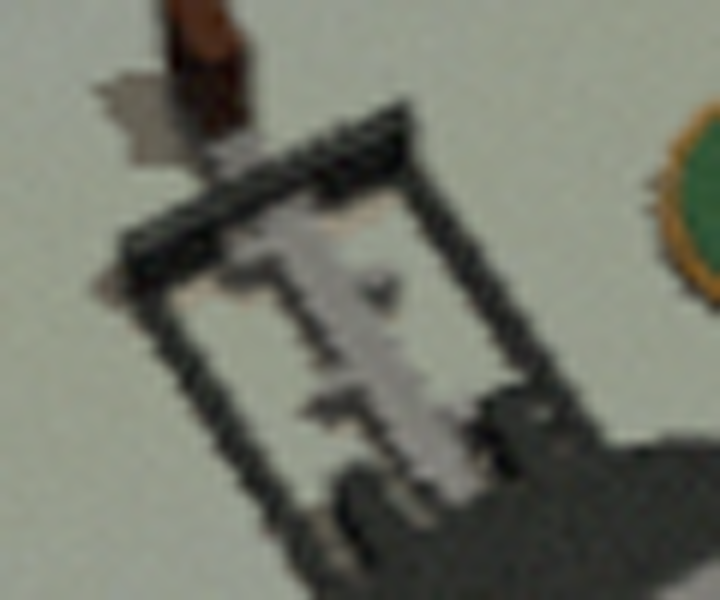

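View pics/t2c.png

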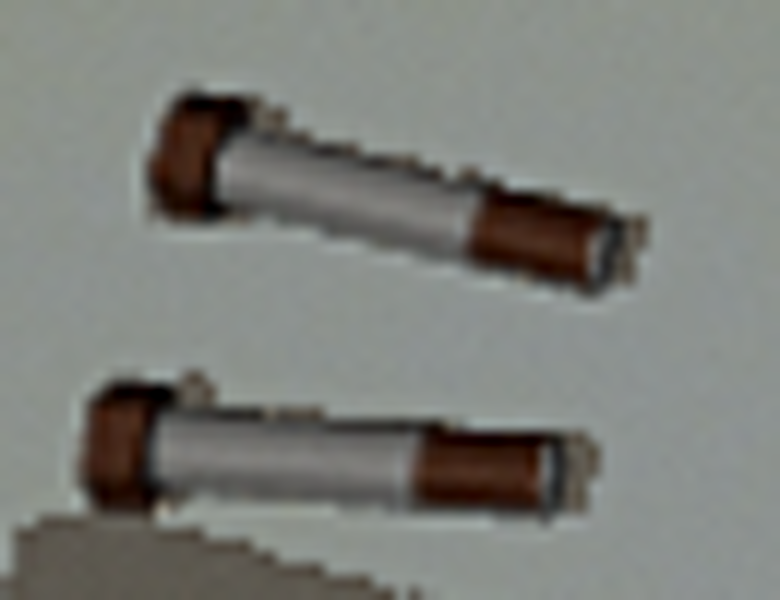

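View pics/s2b.png

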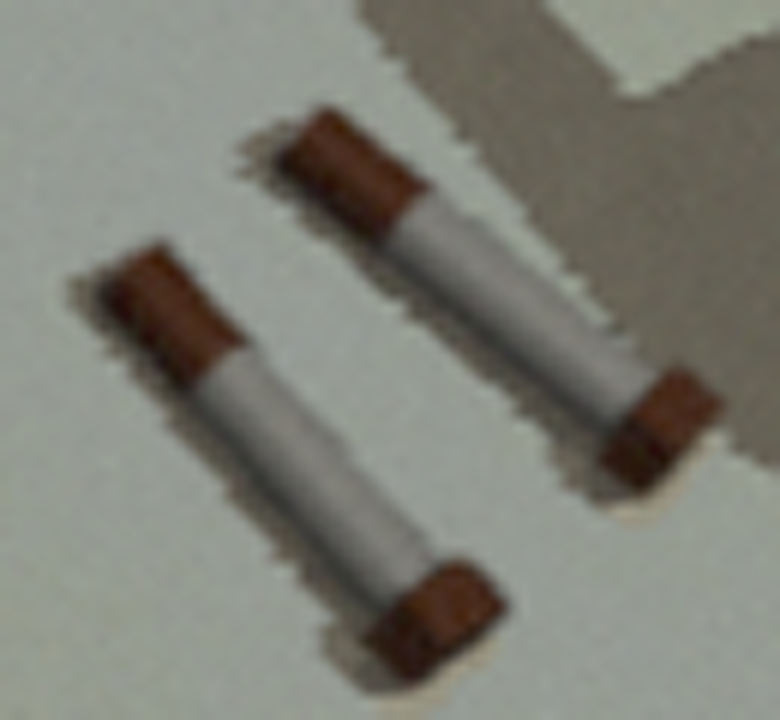

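```bash
cat > fit.py <<'E'
from h import *
from scipy.optimize import least_squares
def px(p,off,s): return [off[0]+(p[0]+.5)/s-.5, off[1]+(p[1]+.5)/s-.5]
# disc contour
def disc(n,img,seed):
    g=img.max(2); m=(g<75).astype(np.uint8)
    m=cv2.morphologyEx(m,cv2.MORPH_CLOSE,np.ones((3,3)))
    k,l,st,ce=cv2.connectedComponentsWithStats(m); return m,l
f=grab_frame("top")
kt=[((268,130),(1,1)),((145,517),(-1,1)),((602,222),(1,-1)),((480,615),(-1,-1))]
obs=[]
for p,s in kt: obs.append(("top",px(p,(175,140),8),s))
keep=[("top",px((482,178),(250,180),10),(.042,0,.027)),("top",px((408,440),(250,180),10),(-.042,0,.027)),
("scene",px((125,252),(230,150),12),(.042,0,.027)),("scene",px((408,112),(230,150),12),(-.042,0,.027))]
def res(p):
    x,y,a,b,X,Y=p; r=[]
    for n,uv,s in obs:
        P=Rz(b)@np.array([s[0]*X,s[1]*Y,.044])+[x,y,0]; r+=list(proj(n,P)[0]-uv)
    for n,uv,q in keep:
        P=Rz(a)@(np.array(q)+[0,-.22,0])+[x,y,0]; r+=list(proj(n,P)[0]-uv)
    return r
s=least_squares(res,[.54,.12,-.25,-.25,.075,.062])
print(np.round(s.x,4)); print(np.round(s.fun.reshape(-1,2),2).tolist())
x,y,a,b=s.x[:4]
T=Rz(a)
def W(q): return T@np.array(q)+[x,y,0]
print("keeper",W([0,-.22,0]),"ydir",T[:,1])
# overlay
for n,box,sc in (("top",(170,130,330,240),5),("scene",(225,135,345,275),4)):
    im=grab_frame(n); im=cv2.resize(im[box[1]:box[3],box[0]:box[2]],None,fx=sc,fy=sc,interpolation=cv2.INTER_CUBIC)
    def dl(P,col,cl=False):
        uv=((proj(n,P)-box[:2]+.5)*sc).astype(np.int32); cv2.polylines(im,[uv],cl,col,1,cv2.LINE_AA)
    t=np.linspace(0,2*np.pi,60)
    dl([W([.115*np.cos(u),.115*np.sin(u),.03]) for u in t],(255,0,0))
    for X in (-.05,0,.05): dl([W([X,-.059,.03]),W([X,.059,.03])],(255,255,0))
    dl([W([u,-.22+v,.027]) for u,v in ((-.042,-.004),(.042,-.004),(.042,.004),(-.042,.004))],(255,0,0),True)
    for sx in (-.038,.038): dl([W([sx,-.11,.006]),W([sx,-.22,.006])],(0,255,0))
    # wedge guess
    wy=-.22+.011+.016
    dl([W([u,wy+v,.016]) for u,v in ((-.007,-.075),(.007,-.075),(.007,.075),(-.007,.075))],(255,0,255),True)
    dl([W([u,wy-.061+v,.056]) for u,v in ((-.007,-.014),(.007,-.014),(.007,.014),(-.007,.014))],(255,0,255),True)
    dl([W([.1+u,v,.095]) for u,v in ((-.012,-.007),(.012,-.007),(.012,.007),(-.012,.007))],(0,255,255),True)
    cv2.imwrite(f"pics/fit_{n}.png",cv2.cvtColor(im,cv2.COLOR_RGB2BGR))
E
python3 fit.py
```

```text
[ 0.5391  0.1238 -0.3057 -0.2801  0.0747  0.0631]
[[0.14, 0.01], [-0.27, 0.07], [-0.22, 0.04], [0.11, -0.05], [0.46, -1.66], [-0.52, -0.42], [0.26, -0.93], [0.88, -1.11]]
keeper [ 0.47285147 -0.08601167  0.        ] ydir [0.30094547 0.95364135 0.        ]
```

View pics/fit_top.png

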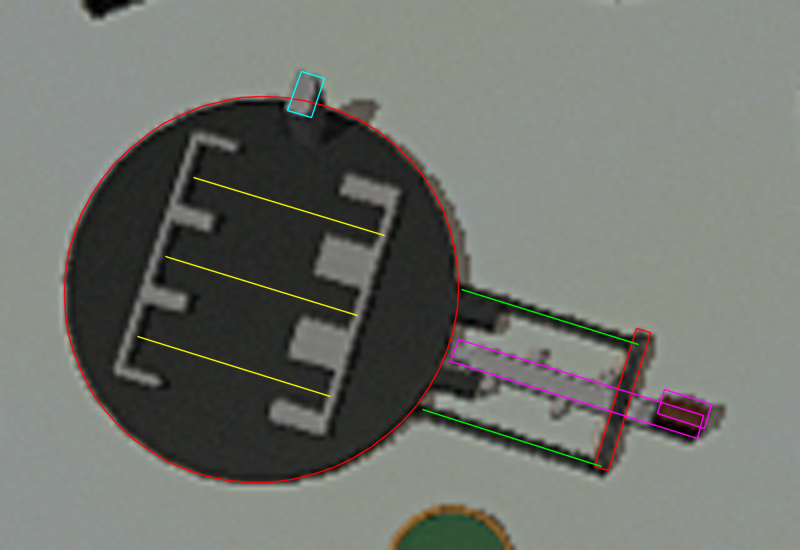

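View pics/fit_scene.png

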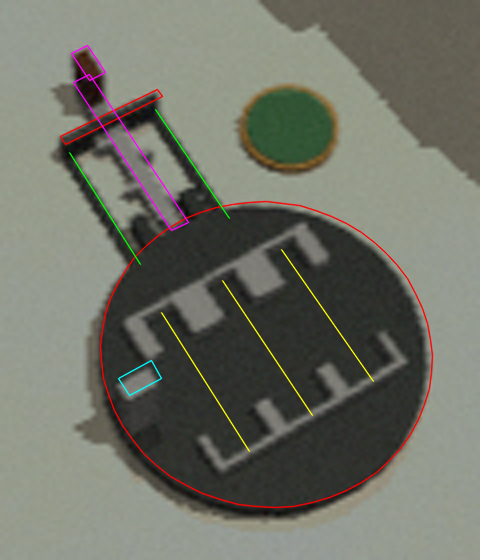

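```bash
cat > fit2.py <<'E'
from h import *
from scipy.optimize import least_squares
from scipy.ndimage import map_coordinates
D={}
for n in ("top","scene"):
    im=grab_frame(n); big=cv2.resize(cv2.GaussianBlur(im,(0,0),.6),None,fx=4,fy=4,interpolation=cv2.INTER_CUBIC)
    e=np.zeros(big.shape[:2],np.uint8)
    for c in range(3): e|=cv2.Canny(big[...,c],40,100)
    D[n]=cv2.distanceTransform(255-e,cv2.DIST_L2,5)/4
    cv2.imwrite(f"pics/e_{n}.png",e)
def seg(a,b,k=25): return np.linspace(a,b,k)
t=np.linspace(0,2*np.pi,120)[:-1]
rim=np.c_[.115*np.cos(t),.115*np.sin(t),.03+0*t]
foot=[seg((s*w,-.13,.006),(s*w,-.214,.006)) for s in(-1,1) for w in(.034,.042)]
foot+=[seg((-.042,-.22+v,.027),(.042,-.22+v,.027)) for v in(-.004,.004)]
foot=np.vstack(foot)
def res(p,full=False):
    x,y,a=p[:3]; off={"top":p[3:5],"scene":p[5:7]}; r=[]
    for n in D:
        for M,w in ((rim,1),(foot,1)):
            P=M@Rz(a).T+[x,y,0]; uv=proj(n,P)+off[n]
            d=map_coordinates(D[n],[(uv[:,1]+.5)*4-.5,(uv[:,0]+.5)*4-.5],order=1,mode="nearest")
            r.append(w*d)
    return np.concatenate(r+[p[3:]/.7*3])
best=None
for a in (-.27,-.3,-.33):
    s=least_squares(res,[.539,.124,a,0,0,0,0],loss="cauchy",f_scale=.4,diff_step=1e-4)
    print(s.cost,np.round(s.x,4))
    if best is None or s.cost<best.cost: best=s
x,y,a=best.x[:3]
np.save("foot.npy",best.x)
print("keeper",Rz(a)@[0,-.22,0]+[x,y,0],"ydir",Rz(a)[:,1])
def W(q): return Rz(a)@np.array(q)+[x,y,0]
for n,box,sc in (("top",(170,130,330,240),5),("scene",(225,135,345,275),4)):
    im=grab_frame(n); im=cv2.resize(im[box[1]:box[3],box[0]:box[2]],None,fx=sc,fy=sc,interpolation=cv2.INTER_CUBIC)
    off=best.x[3:5] if n=="top" else best.x[5:7]
    def dl(P,col,cl=False):
        uv=((proj(n,P)+off-box[:2]+.5)*sc).astype(np.int32); cv2.polylines(im,[uv],cl,col,1,cv2.LINE_AA)
    dl([W(q) for q in rim],(255,0,0),True)
    dl([W([u,-.22+v,.027]) for u,v in ((-.042,-.004),(.042,-.004),(.042,.004),(-.042,.004))],(255,0,0),True)
    for sx in (-.042,-.034,.042,.034): dl([W([sx,-.11,.006]),W([sx,-.22,.006])],(0,255,0))
    wy=-.22+.027
    dl([W([u,wy+v,.016]) for u,v in ((-.007,-.075),(.007,-.075),(.007,.075),(-.007,.075))],(255,0,255),True)
    dl([W([u,wy-.061+v,.056]) for u,v in ((-.007,-.014),(.007,-.014),(.007,.014),(-.007,.014))],(255,0,255),True)
    cv2.imwrite(f"pics/fit2_{n}.png",cv2.cvtColor(im,cv2.COLOR_RGB2BGR))
E
python3 fit2.py
```

```text
31.38522974718247 [ 0.5444  0.124  -0.308   0.0406  2.0701  0.2109 -0.0299]
31.379992639137896 [ 0.5441  0.1241 -0.3083  0.0718  1.9687  0.0627 -0.038 ]
31.36623081567396 [ 0.5441  0.1243 -0.3082  0.1621  1.9529  0.0401 -0.0286]
keeper [ 0.47736165 -0.08531547  0.        ] ydir [0.30335393 0.95287795 0.        ]
```

```bash
python3 - <<'E'
import cv2,numpy as np
a=cv2.imread("pics/fit2_top.png");b=cv2.imread("pics/fit2_scene.png")
b=cv2.resize(b,None,fx=.55*1.2,fy=.55*1.2)
h=max(a.shape[0],b.shape[0])
a=cv2.resize(a,None,fx=.6,fy=.6)
c=np.zeros((600,800,3),np.uint8); c[:a.shape[0],:a.shape[1]]=a; c[:b.shape[0],480:480+b.shape[1]]=b[:, :320]
cv2.imwrite("pics/f2.png",c)
E
```

```text
(no output)
```

View pics/f2.png

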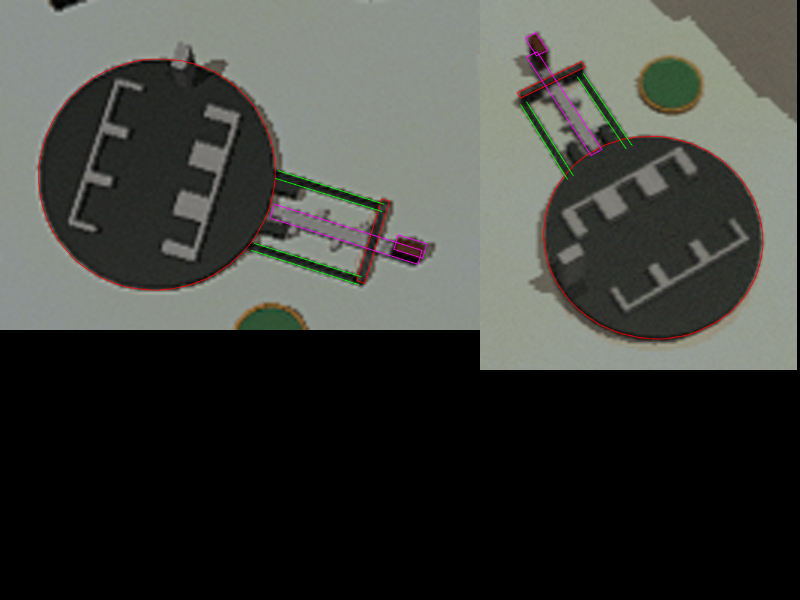

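View pics/fit2_top.png

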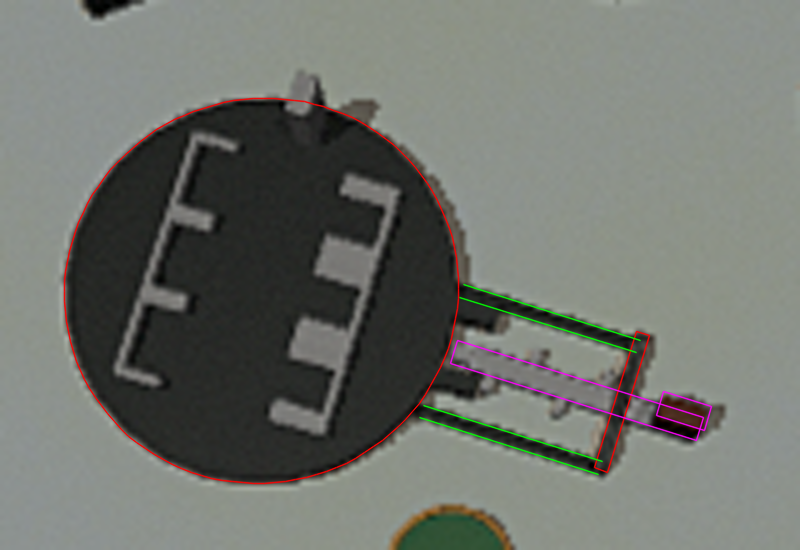

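```bash
python3 -m crank '[[1.5,-4.4,0,-0.095],[1.5,-4.4,0,-0.095],[1.5,-4.4,0,-0.095],[1.5,-4.4,0,-0.095],[1.5,-4.4,0,-0.095],[1.5,-4.4,0,-0.095],[1.5,-4.4,0,-0.095],[1.5,-4.4,0,-0.095]]' 0
```

```text
clock: 2.65
tcp_pos: [0.3434, 0.2306, 0.2315]
eef_rot: [[-0.429, 0.903, 0.001], [0.903, 0.429, 0.0], [0.0, 0.001, -1.0]]
force: [0.3, 1.0, -0.8]
width: 0.0857
```

```bash
python3 -m crank '[[1.5,-4.4,0,-0.095],[1.5,-4.4,0,-0.095],[1.5,-4.4,0,-0.095],[1.5,-4.4,0,-0.095],[1.5,-4.4,0,-0.095],[1.5,-4.4,0,-0.095],[1.5,-4.4,0,-0.095],[1.5,-4.4,0,-0.095]]'; python3 - <<'E'
from h import *
o=get_obs(); print(o["q"],o["eef_rot"][:,1],np.arctan2(o["eef_rot"][1,1],o["eef_rot"][0,1]))
E
```

```text
clock: 3.65
tcp_pos: [0.4634, -0.1218, 0.2315]
eef_rot: [[0.312, 0.95, 0.001], [0.95, -0.312, -0.0], [0.0, 0.001, -1.0]]
force: [0.9, -0.0, 0.4]
width: 0.0851
[-2.60176767e-01  1.23220495e-01  1.93594602e+00  1.23617321e-04
  1.08177293e+00  5.71968048e-02] [ 9.50040004e-01 -3.12127496e-01  6.45895544e-04] -0.31743165480598945
```

```bash
python3 -m crank '[[0,0.2,-4,0.009],[0,0.2,-4,0],[0,0,-4,0],[0,0,-3,0],[0,0,0,0]]'; python3 - <<'E'
from h import *
o=get_obs(); p=o["tcp_pos"]; print(p,o["width"])
for n,box,s in (("top",(250,160,350,235),8),("scene",(215,115,300,190),8)):
    f=grab_frame(n); g=f.copy(); big=cv2.resize(g[box[1]:box[3],box[0]:box[2]],None,fx=s,fy=s,interpolation=cv2.INTER_CUBIC)
    uv=(proj(n,[p,[p[0],p[1],.041],[p[0],p[1],0.056]])-box[:2]+.5)*s
    for q,c in zip(uv,((255,0,0),(0,255,0),(255,255,0))): cv2.circle(big,tuple(int(v) for v in q),4,c,1)
    save("g_"+n,big)
E
```

```text
clock: 4.28
tcp_pos: [0.4614, -0.1158, 0.0797]
eef_rot: [[0.3, 0.954, -0.004], [0.954, -0.3, 0.001], [-0.0, -0.004, -1.0]]
force: [0.3, -0.4, 0.4]
width: 0.0853
[ 0.46144811 -0.11575794  0.07973386] 0.08528026294420148
```

View pics/g_top.png

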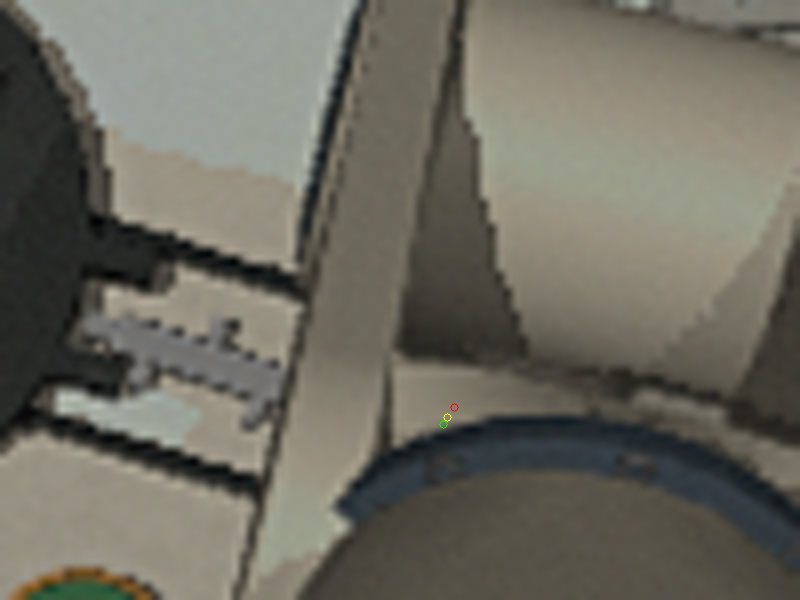

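View pics/g_scene.png

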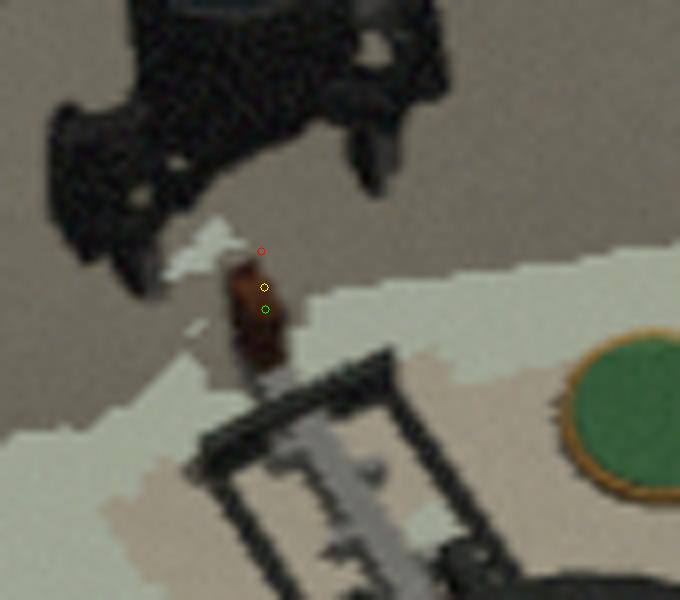

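```bash
python3 - <<'E'
from h import *
o=get_obs(); p=o["tcp_pos"]; R=o["eef_rot"]
print(p)
for w in (.0425,.057):
  for z in (.013,.0):
    for s in (1,-1):
      q=p+R@np.array([0,s*w,-z]); print(w,z,s,(proj("scene",q)[0]-[215,115]+.5)*8)
print((proj("scene",[.467,-.1177,.056])[0]-[215,115]+.5)*8)
print((proj("scene",[.4645,-.118,.056])[0]-[215,115]+.5)*8)
E
```

```text
[ 0.46340463 -0.11623455  0.0819581 ]
0.0425 0.013 1 [152.02391943 279.03428299]
0.0425 0.013 -1 [356.87974068 181.9908842 ]
0.0425 0.0 1 [154.55546215 299.13303935]
0.0425 0.0 -1 [357.31642168 202.70383047]
0.057 0.013 1 [116.32847542 295.94377175]
0.057 0.013 -1 [391.09425608 165.78293443]
0.057 0.0 1 [119.23262114 315.93190251]
0.057 0.0 -1 [391.1882813  186.59502612]
[250.2394125  293.75503944]
[254.27115128 289.18608869]
```

```bash
python3 -m crank '[[0.3,-0.2,-2,0],[0,0,-2,0],[0,0,-2,0],[0,0,0,0]]'; python3 -m crank '[[0,0,0,0],[0,0,0,0],[0,0,0,0],[0,0,0,0],[0,0,0,0],[0,0,0,0]]' 1
```

```text
clock: 4.88
tcp_pos: [0.4663, -0.1182, 0.0218]
eef_rot: [[0.3, 0.954, 0.0], [0.954, -0.3, -0.0], [0.0, 0.0, -1.0]]
force: [-0.2, 0.2, 0.5]
width: 0.0851
clock: 5.62
tcp_pos: [0.466, -0.1181, 0.0217]
eef_rot: [[0.3, 0.954, 0.0], [0.954, -0.3, -0.0], [-0.0, 0.0, -1.0]]
force: [-1.0, -0.0, 7.4]
width: 0.0132
```

```bash
cat > st.py <<'E'
from h import *
x,y,a=.5441,.1243,-.308
o=get_obs(); p=o["tcp_pos"]; T=Rz(a)
q=T.T@(p-[x,y,0]); f=T.T@np.array(o["force"])
print("keeperframe mm",np.round((q+[0,.22,0])*1e3,1),"F",np.round(f,1),"M",np.round(o["ft_torque"],2),"w",round(o["width"]*1e3,1),"t",round(o["clock"],2))
E
python3 st.py; for i in 1 2 3; do python3 -m crank '[[-0.1,0.03,0,0],[-0.1,0.03,0,0],[0,0,0,0]]'>/dev/null; python3 st.py; done
```

```text
keeperframe mm [ -0.9 -34.7  21.7] F [-1.  -0.3  7.4] M [0.14 0.32 0.12] w 13.2 t 5.62
keeperframe mm [ -1.9 -34.7  21.7] F [3.2 0.2 4.9] M [-0.26 -0.69 -0.12] w 13.4 t 6.0
keeperframe mm [ -4.1 -34.7  21.7] F [4.2 0.6 5.7] M [-0.23 -0.71 -0.17] w 13.0 t 6.38
keeperframe mm [ -6.2 -34.7  21.7] F [ 4.4 -0.4  5.8] M [-0.24 -0.77 -0.13] w 13.5 t 6.75
```

```bash
for i in 1 2 3; do python3 -m crank '[[-0.1,0.03,0,0],[0,0,0,0]]'>/dev/null; python3 st.py; done
```

```text
keeperframe mm [ -7.  -34.7  21.7] F [5.4 0.5 4.7] M [-0.27 -0.81 -0.17] w 13.1 t 7.0
keeperframe mm [ -8.  -34.7  21.7] F [5.1 1.1 4.9] M [-0.16 -0.88 -0.16] w 13.1 t 7.25
keeperframe mm [ -9.  -34.7  21.7] F [4.7 1.4 4.9] M [-0.15 -0.9  -0.19] w 13.5 t 7.5
```

```bash
for i in 1 2 3; do python3 -m crank '[[-0.1,0.03,0,0],[0,0,0,0]]'>/dev/null; python3 st.py; done
```

```text
keeperframe mm [ -9.2 -34.7  21.8] F [7.9 0.4 1.2] M [-0.39 -1.35 -0.25] w 13.3 t 7.75
keeperframe mm [ -9.4 -34.7  21.8] F [10.9 -0.1 -2.3] M [-0.6  -1.78 -0.34] w 13.3 t 8.0
keeperframe mm [ -9.5 -34.7  21.8] F [12.6  0.1 -6. ] M [-0.84 -2.24 -0.37] w 13.0 t 8.25
```

```bash
python3 -m crank '[[0.3,-0.1,0,0],[0.32,-0.1,0,0],[0,0,0,0]]'>/dev/null; python3 st.py;  python3 -m crank '[[-0.06,-0.19,0,0],[-0.06,-0.19,0,0],[0,0,0,0]]'>/dev/null; python3 st.py
```

```text
keeperframe mm [ -8.9 -34.8  21.7] F [-6.3  1.5 20.5] M [ 0.73  0.81 -0.14] w 13.1 t 8.62
keeperframe mm [ -7.6 -38.1  21.7] F [-1.2  8.  13.4] M [ 1.37 -0.19 -0.05] w 13.6 t 9.0
```

```bash
python3 -m crank '[[0,0,0.1,0],[0,0,0,0]]'>/dev/null; python3 st.py;  python3 -m crank '[[-0.06,-0.19,0,0],[-0.06,-0.19,0,0],[0,0,0,0]]'>/dev/null; python3 st.py
```

```text
keeperframe mm [ -8.5 -39.   21.7] F [-2.2  1.4 -0.3] M [0.25 0.2  0.05] w 13.5 t 9.25
keeperframe mm [ -7.1 -43.2  22.1] F [-0.7 -0.1 -3.5] M [-0.14  0.07  0.05] w 13.6 t 9.62
```

```bash
for i in 1 2 3; do python3 -m crank '[[-0.06,-0.19,0,0],[-0.06,-0.19,0,0],[0,0,0,0]]'>/dev/null; python3 st.py; done
```

```text
keeperframe mm [ -7.  -47.1  22.3] F [ 0.5 -0.1 -3.4] M [-0.09  0.04 -0.01] w 13.4 t 10.0
keeperframe mm [ -6.9 -51.   22.3] F [-0.3  0.1 -2.8] M [-0.11  0.03 -0.01] w 13.1 t 10.38
keeperframe mm [ -6.9 -55.   22.3] F [-0.2  0.1 -2.7] M [-0.1   0.05  0.  ] w 13.5 t 10.75
```

```bash
python3 -m crank '[[-0.05,-0.16,0,0],[0.24,-0.075,0,0],[0.24,-0.075,0,0],[0.24,-0.075,0,0],[0.22,-0.07,0,0],[0,0,0,0]]'>/dev/null; python3 st.py; for i in 1 2 3; do python3 -m crank '[[-0.06,-0.19,0,0],[-0.06,-0.19,0,0],[0,0,0,0]]'>/dev/null; python3 st.py; done
```

```text
keeperframe mm [  3.2 -56.5  22.3] F [-0.2  1.1 -2.3] M [-0.07  0.01  0.02] w 13.2 t 11.5
keeperframe mm [  2.9 -60.7  22.3] F [ 0.2  0.4 -2.6] M [-0.14  0.07 -0.  ] w 13.6 t 11.88
keeperframe mm [  2.9 -64.6  22.3] F [ 0.2 -0.2 -2.3] M [-0.09  0.01  0.01] w 13.1 t 12.25
keeperframe mm [  3.  -68.6  22.3] F [-0.5 -0.3 -2.2] M [-0.11  0.   -0.02] w 13.1 t 12.62
```

```bash
python3 -m crank '[[-0.06,-0.19,0,0],[-0.06,-0.19,0,0],[-0.06,-0.19,0,0],[-0.06,-0.19,0,0],[-0.06,-0.19,0,0],[0,0,0,0]]'>/dev/null; python3 st.py;  python3 -m crank '[[-0.24,0.075,0,0],[-0.24,0.075,0,0],[-0.24,0.075,0,0],[-0.24,0.075,0,0],[0,0,0,0]]'>/dev/null; python3 st.py; python3 -m crank '[[-0.06,-0.19,0,0],[-0.06,-0.19,0,0],[-0.06,-0.19,0,0],[0,0,0,0]]'>/dev/null; python3 st.py
```

```text
keeperframe mm [  3.  -78.6  22.3] F [-0.1 -0.  -2. ] M [-0.11  0.01 -0.05] w 13.4 t 13.38
keeperframe mm [ -7.3 -78.5  22.3] F [ 1.2  0.6 -2.3] M [-0.09  0.03  0.05] w 13.3 t 14.0
keeperframe mm [ -7.1 -84.6  22.3] F [-0.4 -1.  -2.5] M [-0.12  0.04  0.04] w 13.1 t 14.5
```

Passing tooth 3; continue 16 mm, shift, and pull tooth 4.

```bash
python3 -m crank '[[-0.06,-0.19,0,0],[-0.06,-0.19,0,0],[-0.06,-0.19,0,0],[-0.06,-0.19,0,0],[-0.06,-0.19,0,0],[-0.06,-0.19,0,0],[-0.06,-0.19,0,0],[-0.06,-0.19,0,0]]'>/dev/null; python3 st.py;  python3 -m crank '[[0.24,-0.075,0,0],[0.24,-0.075,0,0],[0.24,-0.075,0,0],[0.24,-0.075,0,0],[0,0,0,0]]'>/dev/null; python3 st.py; python3 -m crank '[[-0.06,-0.19,0,0],[-0.06,-0.19,0,0],[-0.06,-0.19,0,0],[0,0,0,0]]'>/dev/null; python3 st.py
```

```text
keeperframe mm [  -7.  -100.5   22.3] F [ 0.7 -0.  -2.1] M [-0.13  0.04  0.  ] w 13.4 t 15.5
keeperframe mm [   3.3 -100.3   22.3] F [ 0.4  0.9 -2.6] M [-0.15  0.04  0.01] w 13.2 t 16.12
keeperframe mm [   3.  -106.5   22.3] F [-0.6 -1.7 -1.5] M [-0.11  0.07 -0.04] w 13.2 t 16.62
```

```bash
python3 -m crank '[[-0.06,-0.19,0,0],[-0.06,-0.19,0,0],[-0.06,-0.19,0,0],[-0.06,-0.19,0,0],[-0.06,-0.19,0,0],[-0.06,-0.19,0,0],[-0.06,-0.19,0,0],[-0.06,-0.19,0,0]]'>/dev/null; python3 st.py;  python3 -m crank '[[-0.12,-0.38,0,0],[-0.15,-0.48,0,0],[-0.15,-0.48,0,0],[-0.15,-0.48,0,0],[-0.15,-0.48,0,0],[-0.15,-0.48,0,0],[-0.15,-0.48,0,0],[-0.15,-0.48,0,0]]'>/dev/null; python3 st.py;  python3 -m crank '[[-0.15,-0.48,0,0],[0,0,0,0],[0,0,0,0]]'>/dev/null; python3 st.py
```

```text
keeperframe mm [   3.1 -122.4   22.3] F [-0.9 -0.5 -3. ] M [-0.07  0.02 -0.07] w 13.4 t 17.62
keeperframe mm [   3.2 -161.8   22.3] F [-0.8 -0.7 -3.3] M [-0.11  0.05 -0.03] w 13.5 t 18.62
keeperframe mm [   3.2 -166.4   22.3] F [ 0.1 -0.2 -4.6] M [-0.06  0.   -0.05] w 13.3 t 19.0
```

```bash
cat > fit3.py <<'E'
from h import *
from scipy.optimize import least_squares
from scipy.ndimage import map_coordinates
D={};I={}
for n in ("top","scene"):
    im=cv2.cvtColor(cv2.imread(f"pics/{n}0.png"),cv2.COLOR_BGR2RGB); I[n]=im
    big=cv2.resize(cv2.GaussianBlur(im,(0,0),.6),None,fx=4,fy=4,interpolation=cv2.INTER_CUBIC)
    e=np.zeros(big.shape[:2],np.uint8)
    for c in range(3): e|=cv2.Canny(big[...,c],40,100)
    D[n]=cv2.distanceTransform(255-e,cv2.DIST_L2,5)/4
def seg(a,b,k=30): return np.linspace(a,b,k)
X,Y=.0605,.095
M=np.vstack([seg((-X,-Y,.012),(X,-Y,.012)),seg((X,-Y,.012),(X,Y,.012)),seg((X,Y,.012),(-X,Y,.012)),seg((-X,Y,.012),(-X,-Y,.012)),seg((.0045+.0015,-Y,.012),(.006,Y,.012))])
def res(p):
    x,y,a=p[:3]; off={"top":p[3:5],"scene":p[5:7]}; r=[]
    for n in D:
        P=M@Rz(a).T+[x,y,0]; uv=proj(n,P)+off[n]
        d=map_coordinates(D[n],[(uv[:,1]+.5)*4-.5,(uv[:,0]+.5)*4-.5],order=1,mode="nearest")
        r.append(np.sqrt(np.log1p((d/.5)**2)))
    return np.concatenate(r+[p[3:]/.7*2])
best=None
for a in (0,.05,.1):
  for dx in (-.005,.005):
    s=least_squares(res,[.61+dx,-.29,a,0,1,0,0],diff_step=1e-4)
    if best is None or s.cost<best.cost: best=s
print(best.cost,np.round(best.x,4))
x,y,a=best.x[:3]
print("bay",Rz(a)@[-.0265,0,0]+[x,y,0])
for n,box,sc in (("top",(325,130,405,200),5),("scene",(130,125,215,195),5)):
    im=cv2.resize(I[n][box[1]:box[3],box[0]:box[2]],None,fx=sc,fy=sc,interpolation=cv2.INTER_CUBIC)
    off=best.x[3:5] if n=="top" else best.x[5:7]
    uv=((proj(n,M@Rz(a).T+[x,y,0])+off-box[:2]+.5)*sc).astype(int)
    for q in uv: cv2.circle(im,tuple(int(v) for v in q),1,(0,255,0),-1)
    save("tray_"+n,im)
E
python3 fit3.py; python3 -m crank '[[0,0,2,0],[0,0,3,0],[0,0,1,0],[0,0,0,0]]'; python3 st.py; python3 - <<'E'
from h import *
o=get_obs(); p=o["tcp_pos"]; print(p)
for n,box,s in (("top",(230,140,390,260),5),("scene",(140,95,300,215),5)):
    f=grab_frame(n); save("w_"+n,f,box,s)
E
```

```text
120.42697528497291 [ 0.6168 -0.295   0.0667  0.3017  1.4213 -0.7376  1.004 ]
bay [ 0.59040582 -0.29681401  0.        ]
clock: 19.5
tcp_pos: [0.4305, -0.2451, 0.0826]
eef_rot: [[0.3, 0.954, 0.001], [0.954, -0.3, -0.001], [-0.0, 0.001, -1.0]]
force: [-0.3, -0.1, -2.5]
width: 0.0128
keeperframe mm [   3.7 -166.4   82.6] F [-0.2 -0.2 -2.5] M [-0.15  0.04  0.05] w 12.8 t 19.5
[ 0.43045978 -0.24507235  0.08258778]
```

View pics/tray_top.png

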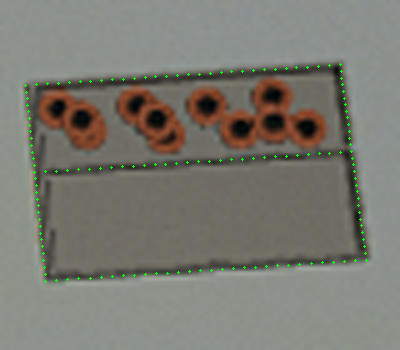

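View pics/tray_scene.png

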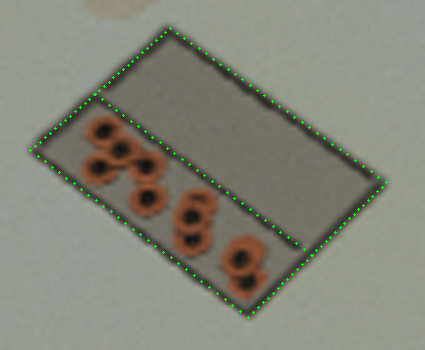

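View pics/w_scene.png

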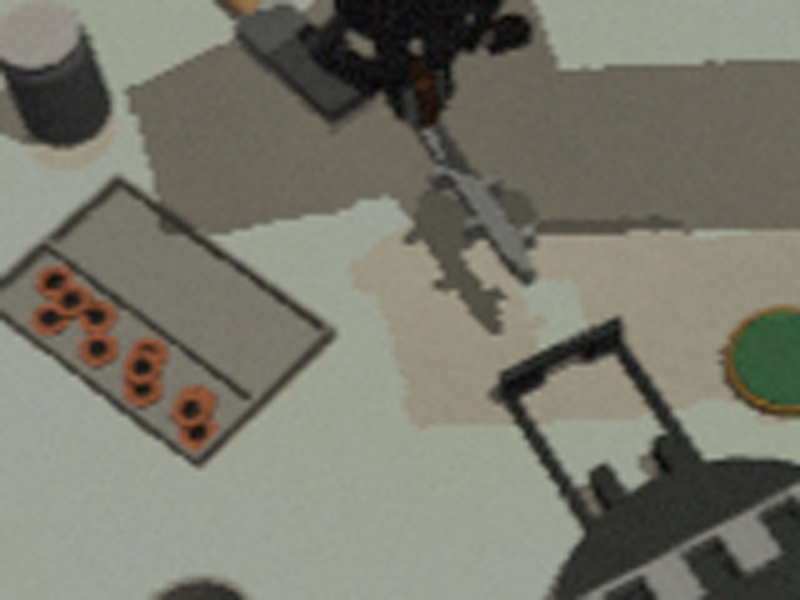

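```bash
python3 -m crank '[[4.1,-2.8,0,0.093],[4.1,-2.8,0,0.093],[4.1,-2.8,0,0.093],[4.05,-2.9,0,0.093],[0,0,0,0],[0,0,0,0]]'; python3 - <<'E'
from h import *
o=get_obs(); p=o["tcp_pos"]; print(p)
for n,box,s in (("top",(310,120,430,220),6),("scene",(120,95,240,205),5)):
    f=grab_frame(n); save("w2_"+n,f,box,s)
E
```

```text
clock: 20.35
tcp_pos: [0.5922, -0.3571, 0.0803]
eef_rot: [[-0.066, 0.998, -0.003], [0.998, 0.066, 0.002], [0.002, -0.003, -1.0]]
force: [0.4, 0.3, -2.2]
width: 0.013
[ 0.59216705 -0.357126    0.08032095]
```

View pics/w2_scene.png

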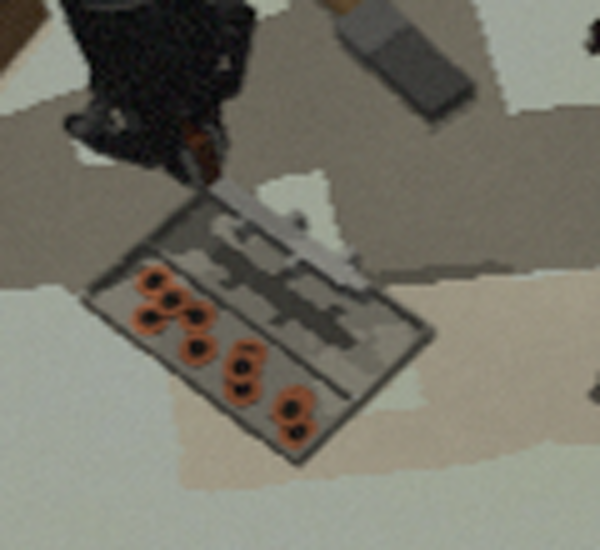

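View pics/w2_top.png

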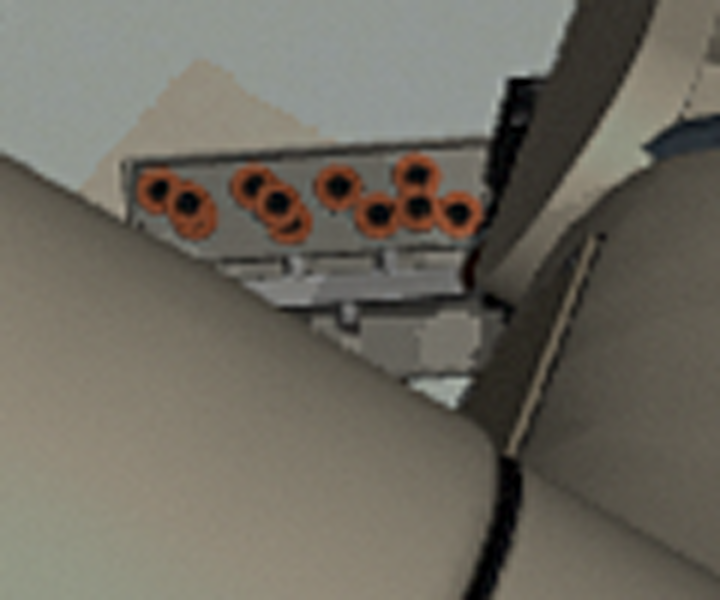

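```bash
python3 -m crank '[[0.1,-0.1,-2,0],[0,0,-2,0],[0,0,-1,0],[0,0,0,0]]'; python3 -m crank '[[0,0,-0.3,0],[0,0,0,0]]';python3 -m crank '[[0,0,-0.3,0],[0,0,0,0],[0,0,0,0]]'
```

```text
clock: 20.95
tcp_pos: [0.5937, -0.3584, 0.0307]
eef_rot: [[-0.067, 0.998, -0.002], [0.998, 0.067, 0.001], [0.001, -0.002, -1.0]]
force: [-0.3, -0.1, -3.2]
width: 0.0133
clock: 21.2
tcp_pos: [0.5948, -0.3591, 0.0296]
eef_rot: [[-0.067, 0.998, 0.001], [0.998, 0.067, -0.0], [-0.0, 0.0, -1.0]]
force: [0.1, 0.1, -2.8]
width: 0.0132
clock: 21.58
tcp_pos: [0.5946, -0.359, 0.0264]
eef_rot: [[-0.067, 0.998, 0.0], [0.998, 0.067, -0.0], [-0.0, 0.0, -1.0]]
force: [0.4, -0.5, -3.1]
width: 0.0132
```

```bash
python3 -m crank '[[0,0,-0.2,0],[0,0,0,0],[0,0,0,0]]';python3 -m crank '[[0,0,-0.15,0],[0,0,0,0],[0,0,0,0]]'
```

```text
clock: 21.95
tcp_pos: [0.5945, -0.359, 0.0242]
eef_rot: [[-0.067, 0.998, -0.0], [0.998, 0.067, 0.0], [0.0, -0.0, -1.0]]
force: [0.6, -0.2, -2.5]
width: 0.013
clock: 22.32
tcp_pos: [0.5947, -0.3591, 0.0238]
eef_rot: [[-0.067, 0.998, 0.0], [0.998, 0.067, -0.0], [-0.0, 0.0, -1.0]]
force: [-2.3, 1.4, 5.8]
width: 0.0132
```

Contact with the floor. Open and retreat up, then look.

```bash
python3 -m crank '[[0,0,0,0],[0,0,0,0],[0,0,0,0],[0,0,0,0]]' 0; python3 -m crank '[[0,0,3,0],[0,0,5,0],[0,0,5,0],[-3,3,3,0],[-4,5,0,0],[-4,5,0,0],[-2,5,0,0],[0,0,0,0]]'; python3 - <<'E'
from h import *
for n,box,s in (("top",(310,120,430,220),6),("scene",(120,95,240,205),5)):
    f=grab_frame(n); save("w3_"+n,f,box,s); save("full_"+n,f)
    r=outline_of(n,"bolt1"); print(n,[(round(d["confidence"],2),np.round(d["location"],1).tolist(),int(d["pixels"].sum()),np.round(back(n,d["location"],0.012)[0,:2],3).tolist()) for d in r[:6]])
E
```

```text
clock: 22.82
tcp_pos: [0.5946, -0.359, 0.0227]
eef_rot: [[-0.067, 0.998, -0.0], [0.998, 0.067, 0.0], [0.0, -0.0, -1.0]]
force: [0.2, 0.7, -0.0]
width: 0.0836
clock: 23.82
tcp_pos: [0.4646, -0.1787, 0.1829]
eef_rot: [[-0.069, 0.998, -0.001], [0.998, 0.069, 0.001], [0.001, -0.001, -1.0]]
force: [-0.2, -0.3, -0.1]
width: 0.0852
top [(0.7, [149.0, 209.0], 270, [0.476, 0.338]), (0.62, [140.9, 234.7], 296, [0.401, 0.357]), (0.62, [140.4, 123.7], 266, [0.74, 0.379]), (0.45, [295.8, 115.2], 542, [0.767, -0.097])]
scene [(0.88, [386.3, 244.8], 324, [0.41, 0.358]), (0.73, [380.2, 330.9], 396, [0.608, 0.472]), (0.73, [316.5, 343.1], 442, [0.736, 0.374]), (0.69, [151.5, 109.0], 476, [0.537, -0.49]), (0.62, [372.4, 259.4], 345, [0.47, 0.354])]
```

View pics/w3_scene.png

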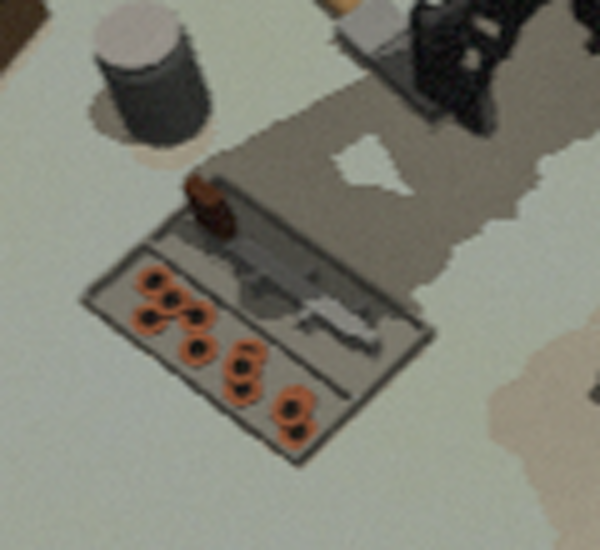

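View pics/w3_top.png

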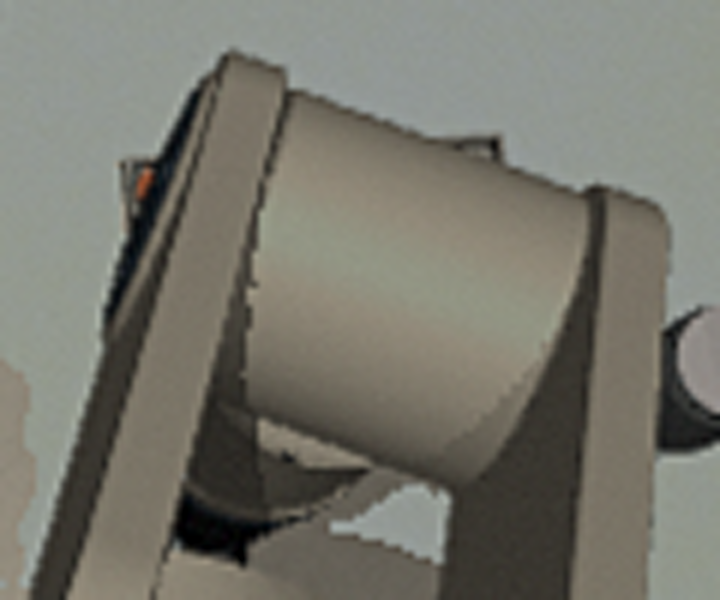

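View pics/full_top.png

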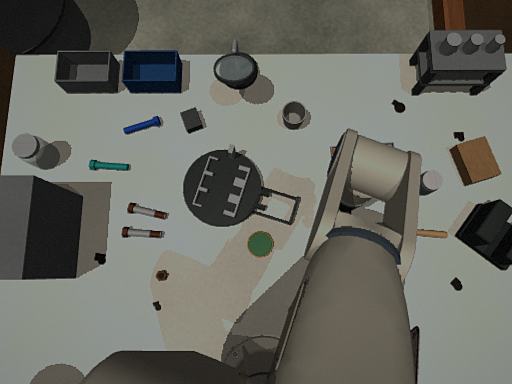

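```bash
python3 - <<'E'
from h import *
def px(p,off,s): return [off[0]+(p[0]+.5)/s-.5, off[1]+(p[1]+.5)/s-.5]
A={"A":dict(th=(165,155),tt=(605,255),sh=(455,640),st=(130,270)),"B":dict(th=(100,440),tt=(550,480),sh=(680,445),st=(300,140))}
for k,d in A.items():
    E=[]
    for n,pre,off in(("top","t",(115,195)),("scene","s",(345,220))):
        h=back(n,px(d[pre+"h"],off,12),.014)[0]; t=back(n,px(d[pre+"t"],off,12),.010)[0]
        v=h-t; print(k,n,np.round(h,4),np.round(t,4),"L",np.linalg.norm(v),"yaw y-axis ang",np.arctan2(v[1],v[0]),"mid",(h+t)/2)
E
```

```text
A top [0.4803 0.3987 0.014 ] [0.4562 0.2907 0.01  ] L 0.1106563144817326 yaw y-axis ang 1.3517323349613073 mid [0.4682548  0.34468368 0.012     ]
A scene [0.4833 0.3944 0.014 ] [0.4597 0.2907 0.01  ] L 0.10643314255675619 yaw y-axis ang 1.3466185216853435 mid [0.47149644 0.34251767 0.012     ]
B top [0.4105 0.4099 0.014 ] [0.4013 0.3015 0.01  ] L 0.10890564297880785 yaw y-axis ang 1.4863114012363092 mid [0.40592433 0.35567298 0.012     ]
B scene [0.4121 0.4066 0.014 ] [0.4069 0.3011 0.01  ] L 0.10569616676298087 yaw y-axis ang 1.5217878425431388 mid [0.40948896 0.35380781 0.012     ]
```

```bash
python3 -m crank '[[0,5.3,0,-0.03],[0,5.3,0,-0.03],[0,5.3,0,-0.03],[0,5.3,0,-0.03],[0,5.3,0,-0.03],[0,5.3,0,-0.03],[0,5.3,0,-0.03],[0,5.3,0,-0.03]]' 0.45;  python3 -m crank '[[0.3,5.2,-3,-0.03],[0.3,5.2,-5,-0.017],[0,0,-2,0],[0,0,0,0],[0,0,0,0]]'; python3 - <<'E'
from h import *
o=get_obs(); p=o["tcp_pos"]; print(p,o["width"],np.arctan2(o["eef_rot"][1,1],o["eef_rot"][0,1]))
for n,box,s in (("top",(90,150,210,250),6),("scene",(310,180,430,290),5)):
    f=grab_frame(n); save("b_"+n,f,box,s)
E
```

```text
clock: 25.02
tcp_pos: [0.4676, 0.2442, 0.1827]
eef_rot: [[0.174, 0.985, 0.0], [0.985, -0.174, 0.0], [0.0, 0.0, -1.0]]
force: [0.8, -0.6, -0.4]
width: 0.0471
clock: 25.65
tcp_pos: [0.4732, 0.3394, 0.0901]
eef_rot: [[0.219, 0.976, 0.001], [0.976, -0.219, 0.0], [0.0, 0.001, -1.0]]
force: [-0.6, -0.3, 0.9]
width: 0.0474
[0.47315339 0.33935798 0.09009895] 0.04735749144273274 -0.22115662475148862
```

View pics/b_scene.png

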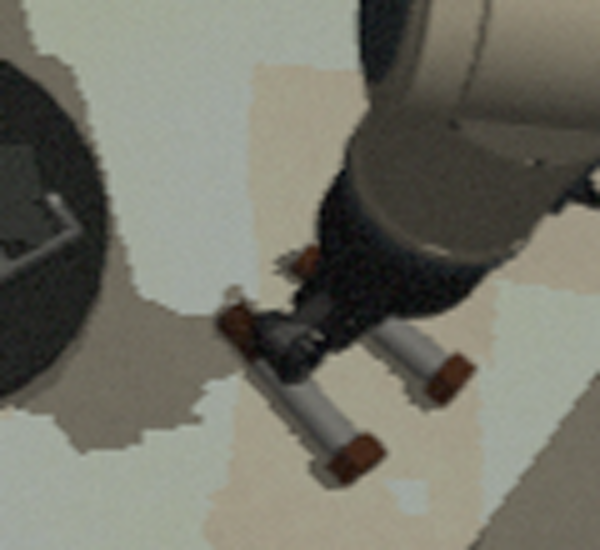

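View pics/b_top.png

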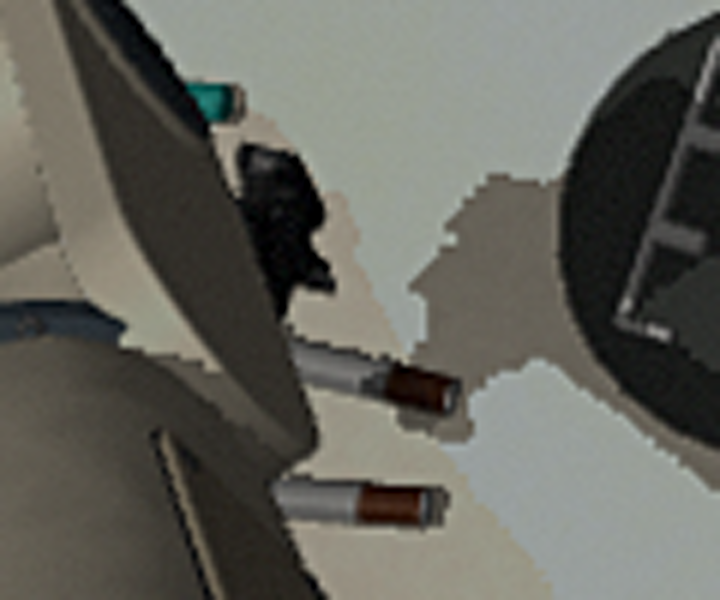

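```bash
python3 -m crank '[[-0.2,1.0,-2,0],[0,0,-3,0],[0,0,-2,0],[0,0,0,0]]'; python3 -m crank '[[0,0,-0.8,0],[0,0,-0.5,0],[0,0,0,0]]'; python3 - <<'E'
from h import *
f=grab_frame("scene"); save("b2_scene",f,(310,180,430,290),6)
E
```

```text
clock: 26.25
tcp_pos: [0.4689, 0.349, 0.0177]
eef_rot: [[0.218, 0.976, -0.003], [0.976, -0.218, -0.002], [-0.003, -0.002, -1.0]]
force: [0.6, 0.3, -0.0]
width: 0.0471
clock: 26.62
tcp_pos: [0.4701, 0.3496, 0.0065]
eef_rot: [[0.218, 0.976, 0.0], [0.976, -0.218, 0.0], [0.0, 0.0, -1.0]]
force: [0.7, 0.0, -0.7]
width: 0.0472
```

View pics/b2_scene.png

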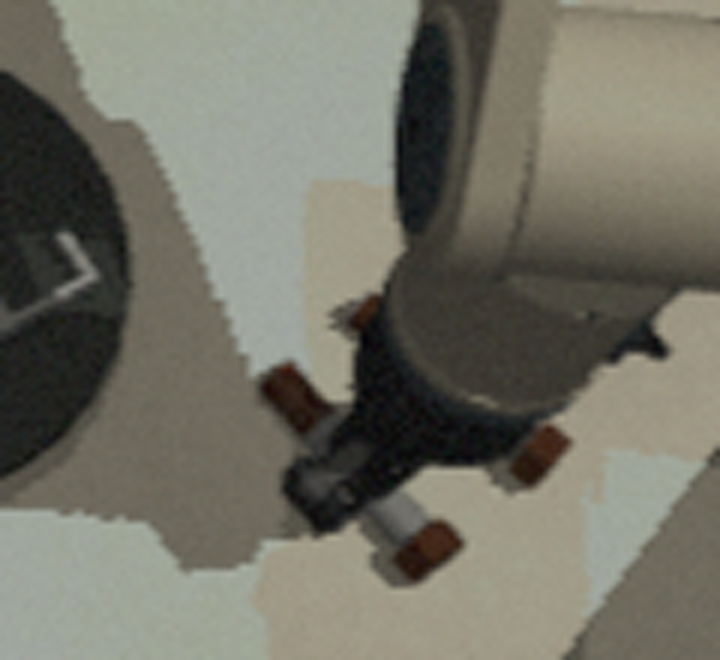

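```bash
python3 -m crank '[[0,0,-0.25,0],[0,0,0,0]]'; python3 -m crank '[[0,0,0,0],[0,0,0,0],[0,0,0,0],[0,0,0,0],[0,0,0,0]]' 1; python3 -m crank '[[0,0,1,0],[0,0,2,0],[0,0,3,0],[0,0,4,0],[0,0,0,0]]';python3 - <<'E'
from h import *
f=grab_frame("scene"); save("b3_scene",f,(290,170,430,290),5)
f=grab_frame("top"); save("b3_top",f,(90,130,290,260),4)
E
```

```text
clock: 26.92
tcp_pos: [0.4701, 0.3496, 0.004]
eef_rot: [[0.218, 0.976, 0.0], [0.976, -0.218, 0.0], [0.0, 0.0, -1.0]]
force: [-0.5, -0.4, 0.1]
width: 0.047
clock: 27.55
tcp_pos: [0.4703, 0.3499, 0.0044]
eef_rot: [[0.218, 0.976, 0.0], [0.976, -0.218, 0.0], [0.001, 0.0, -1.0]]
force: [-1.1, 0.2, 6.1]
width: 0.0176
clock: 28.18
tcp_pos: [0.472, 0.3511, 0.1081]
eef_rot: [[0.218, 0.976, 0.005], [0.976, -0.218, 0.004], [0.005, 0.004, -1.0]]
force: [-0.5, -0.2, -3.9]
width: 0.0177
```

View pics/b3_scene.png

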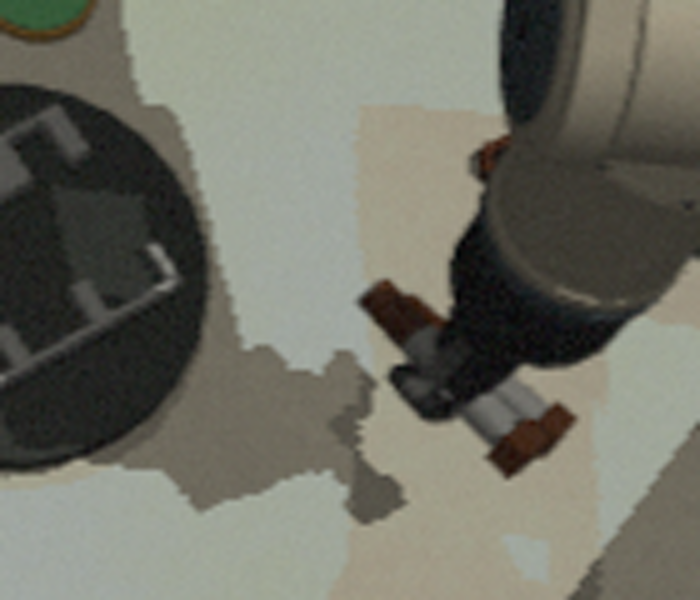

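View pics/b3_top.png

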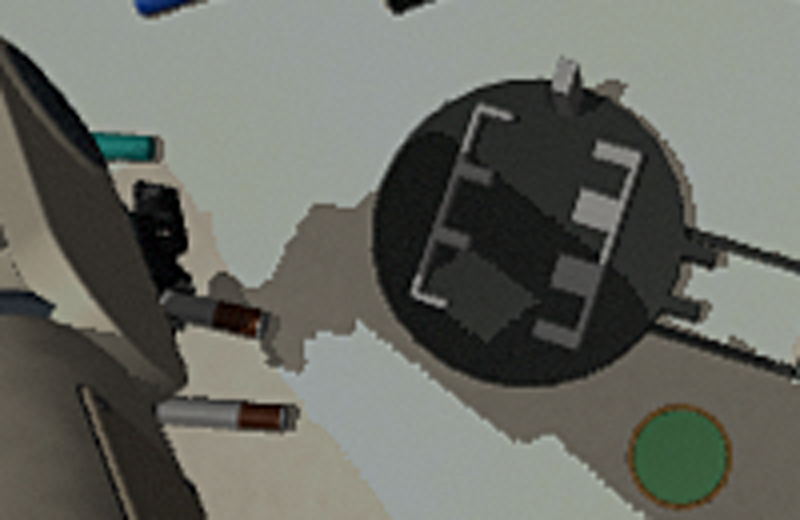

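```bash
python3 -m crank '[[1.2,-3.7,0,-0.01],[1.2,-3.7,0,-0.01],[1.2,-3.7,0,-0.01],[1.2,-3.7,0,-0.01],[1.2,-3.7,0,-0.01],[1.2,-3.5,0,-0.009],[0,0,-1,0],[0,0,0,0]]'; python3 - <<'E'
from h import *
o=get_obs(); p=o["tcp_pos"]; print(p,np.arctan2(o["eef_rot"][1,1],o["eef_rot"][0,1]))
f=grab_frame("scene"); save("c_scene",f,(225,155,345,275),5)
f=grab_frame("top"); save("c_top",f,(160,120,300,240),5)
E
```

```text
clock: 29.28
tcp_pos: [0.5405, 0.1295, 0.0922]
eef_rot: [[0.276, 0.961, -0.004], [0.961, -0.276, -0.001], [-0.002, -0.003, -1.0]]
force: [0.3, 0.1, -2.8]
width: 0.0178
[0.54045131 0.12945959 0.09220213] -0.2796688385941852
```

View pics/c_scene.png

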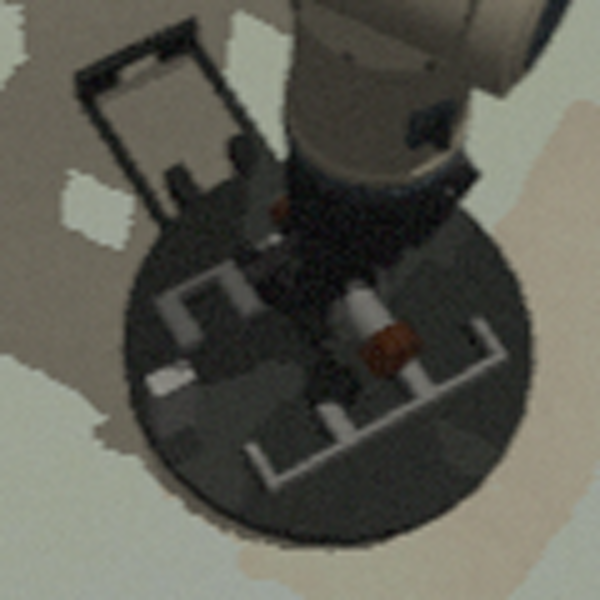

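View pics/c_top.png

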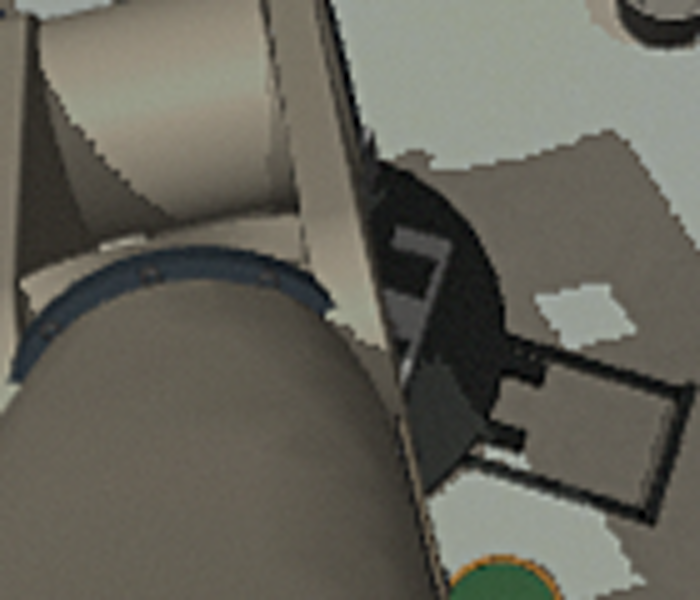

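```bash
python3 -m crank '[[0.1,0,-2,0],[0,0,-1.2,0],[0,0,0,0],[0,0,0,0]]'; python3 - <<'E'
from h import *
o=get_obs(); p=o["tcp_pos"]; R=o["eef_rot"];print(p,np.arctan2(o["eef_rot"][1,1],o["eef_rot"][0,1]))
f=grab_frame("scene"); box=(235,165,335,265);s=6
big=cv2.resize(f[box[1]:box[3],box[0]:box[2]],None,fx=s,fy=s,interpolation=cv2.INTER_CUBIC)
ax=Rz(-.28)
def dl(P,c):
    uv=((proj("scene",P)-box[:2]+.5)*s).astype(np.int32); cv2.polylines(big,[uv],False,c,1,cv2.LINE_AA)
O=np.array([.5421,.125,0])
dl([O+ax@[sx,y,.044] for sx,y in ((.02,.036),(.02,.059),(-.02,.059),(-.02,.036))],(255,0,0))
dl([O+ax@[sx,y,.044] for sx,y in ((.013,-.030),(.013,-.059),(-.013,-.059),(-.013,-.03))],(255,0,0))
save("c2_scene",big)
E
```

```text
clock: 29.88
tcp_pos: [0.5433, 0.13, 0.0623]
eef_rot: [[0.275, 0.961, 0.0], [0.961, -0.275, 0.0], [0.0, 0.0, -1.0]]
force: [0.2, -0.4, -2.3]
width: 0.0174
[0.5432687  0.12995445 0.06234485] -0.2785915240744814
```

View pics/c2_scene.png

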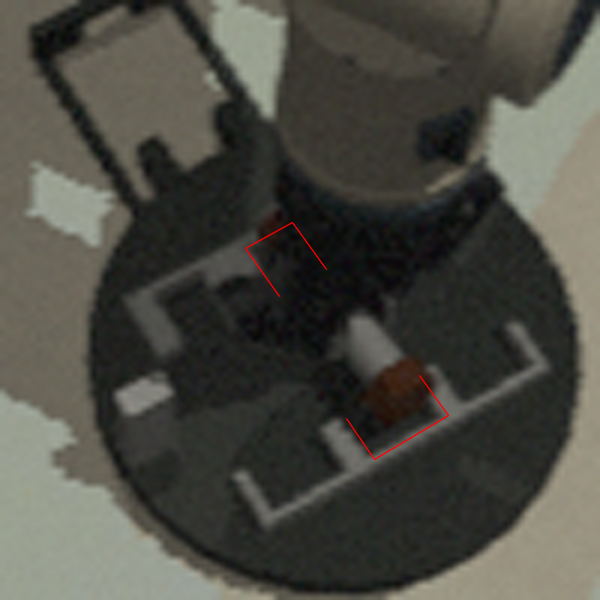

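```bash
python3 -m crank '[[0,0,-1,0],[0,0,-0.5,0],[0,0,0,0]]'; python3 -m crank '[[0,0,-0.6,0],[0,0,0,0]]';python3 -m crank '[[0,0,-0.4,0],[0,0,0,0]]';python3 -m crank '[[0,0,-0.2,0],[0,0,0,0]]'; python3 - <<'E'
from h import *
f=grab_frame("scene"); save("c3_scene",f,(235,165,335,265),6)
E
```

```text
clock: 30.3
tcp_pos: [0.5426, 0.1295, 0.0464]
eef_rot: [[0.275, 0.961, -0.001], [0.961, -0.275, -0.0], [-0.001, -0.001, -1.0]]
force: [-0.3, 0.3, -2.0]
width: 0.0177
clock: 30.55
tcp_pos: [0.5428, 0.1296, 0.0406]
eef_rot: [[0.275, 0.961, -0.001], [0.961, -0.275, -0.0], [-0.0, -0.001, -1.0]]
force: [0.5, 0.3, -3.2]
width: 0.0176
clock: 30.8
tcp_pos: [0.5429, 0.1296, 0.0367]
eef_rot: [[0.275, 0.961, -0.0], [0.961, -0.275, -0.0], [-0.0, -0.0, -1.0]]
force: [-0.6, 0.7, -3.8]
width: 0.0179
clock: 31.05
tcp_pos: [0.543, 0.1296, 0.0349]
eef_rot: [[0.275, 0.961, -0.0], [0.961, -0.275, -0.0], [-0.0, -0.0, -1.0]]
force: [0.2, 0.1, -3.5]
width: 0.0179
```

View pics/c3_scene.png

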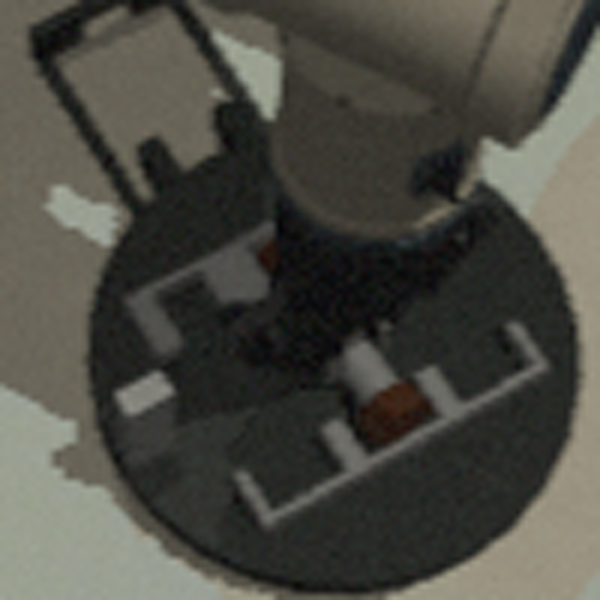

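```bash
python3 -m crank '[[0,0,-0.1,0],[0,0,0,0]]'; python3 -m crank '[[0,0,0,0],[0,0,0,0],[0,0,0,0]]' 0.58; python3 -m crank '[[0,0,1,0],[0,0,2,0],[0,0,3,0],[0,0,4,0],[0,0,3,0],[-3,4,0,0],[-3,5,0,0],[-3,5,0,0]]'
```

```text
clock: 31.35
tcp_pos: [0.5432, 0.1297, 0.0344]
eef_rot: [[0.275, 0.961, 0.0], [0.961, -0.275, 0.0], [0.0, 0.0, -1.0]]
force: [-1.3, -1.1, 3.8]
width: 0.0176
clock: 31.72
tcp_pos: [0.5432, 0.1297, 0.034]
eef_rot: [[0.275, 0.961, 0.0], [0.961, -0.275, 0.0], [0.0, 0.0, -1.0]]
force: [-1.2, -0.6, 0.3]
width: 0.0358
clock: 32.72
tcp_pos: [0.4524, 0.2709, 0.165]
eef_rot: [[0.276, 0.961, 0.001], [0.961, -0.276, 0.001], [0.001, 0.001, -1.0]]
force: [0.7, 0.5, 0.1]
width: 0.0362
```

```bash
python3 -m crank '[[-3,5,0,0.03],[0,0,0,0]]' 0.45; python3 - <<'E'
from h import *
for n,box,s in (("top",(90,130,290,260),4),("scene",(235,165,415,285),4)):
    f=grab_frame(n); save("d_"+n,f,box,s)
E
```

```text
clock: 32.98
tcp_pos: [0.4213, 0.3226, 0.1648]
eef_rot: [[0.242, 0.97, 0.0], [0.97, -0.242, 0.001], [0.001, 0.0, -1.0]]
force: [0.1, -0.6, -0.4]
width: 0.0467
```

View pics/d_top.png

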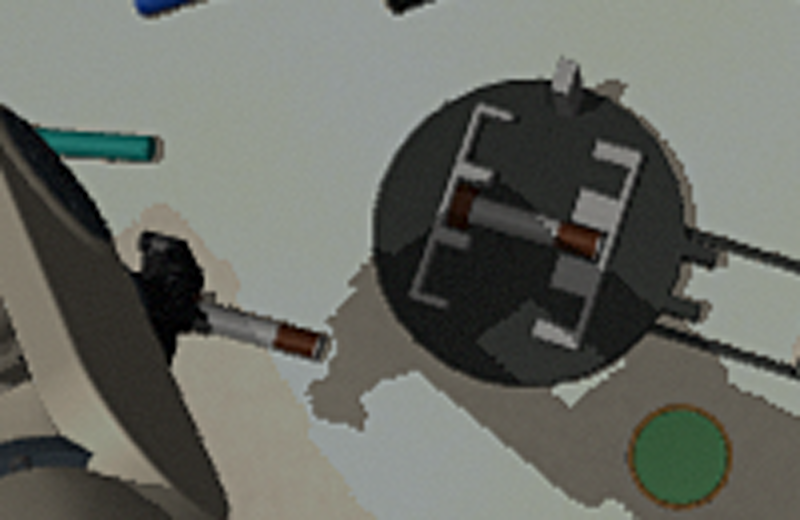

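View pics/d_scene.png

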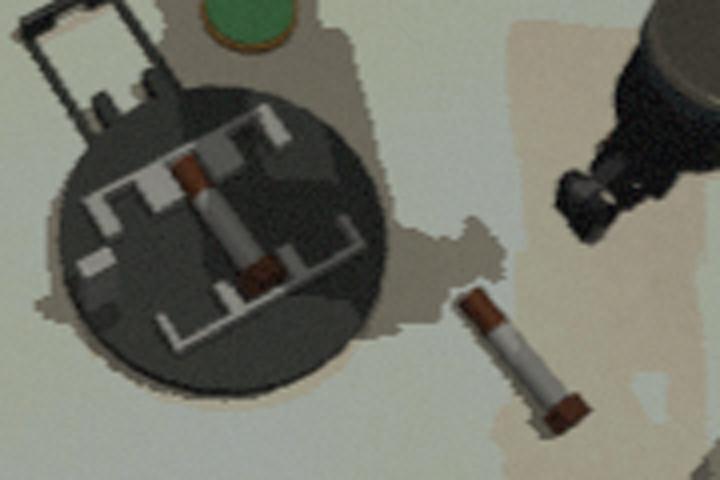

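```bash
python3 -m crank '[[-3,-5,0,0],[-3,-5,0,0],[-1,-5,0,0],[0,-5,0,0],[0,0,0,0]]'; python3 - <<'E'
from h import *
for n,box,s in (("top",(110,180,190,240),10),("scene",(330,220,400,280),10)):
    f=grab_frame(n); save("e_"+n,f,box,s); save("ef_"+n,f)
E
```

```text
clock: 33.7
tcp_pos: [0.3528, 0.1161, 0.1642]
eef_rot: [[0.252, 0.968, 0.0], [0.968, -0.252, -0.001], [-0.001, 0.0, -1.0]]
force: [-0.3, 0.1, -0.3]
width: 0.0468
```

View pics/e_top.png

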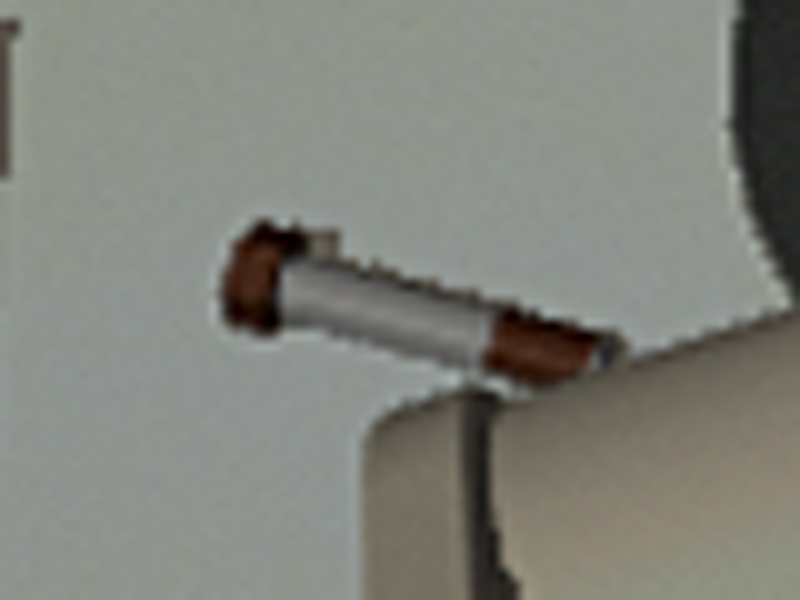

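View pics/e_scene.png

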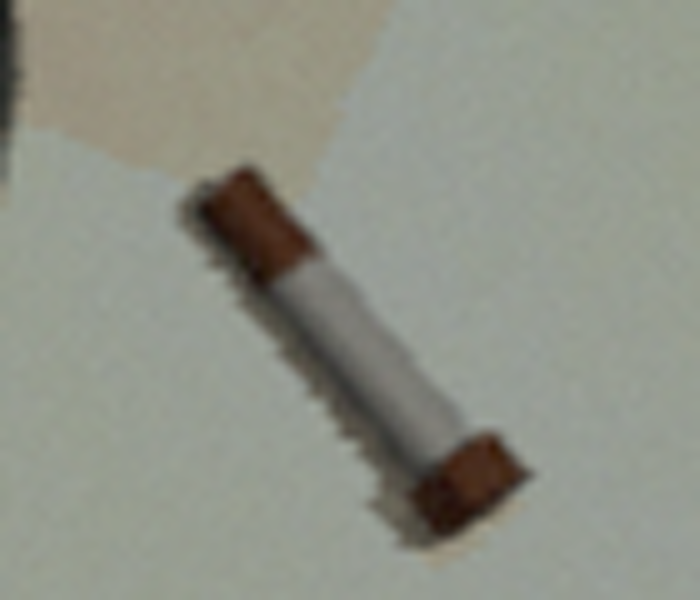

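View pics/ef_top.png

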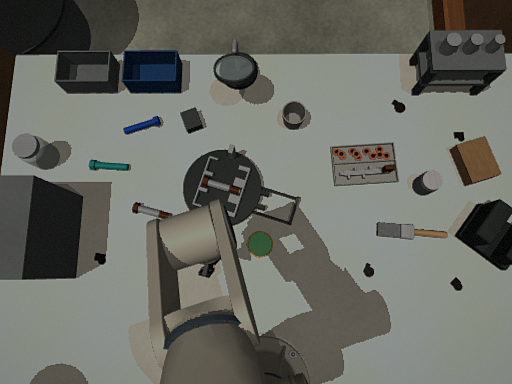

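```bash
python3 - <<'E'
from h import *
def px(p,off,s): return [off[0]+(p[0]+.5)/s-.5, off[1]+(p[1]+.5)/s-.5]
for n,h,t,off in(("top",(230,282),(606,356),(110,180)),("scene",(483,512),(222,187),(330,220))):
    h=back(n,px(h,off,10),.014)[0]; t=back(n,px(t,off,10),.010)[0]
    v=h-t; print(n,np.round(h,4),np.round(t,4),"L",np.linalg.norm(v),"ang",np.arctan2(v[1],v[0]),"mid",(h+t)/2)
E
```

```text
top [0.4794 0.3861 0.014 ] [0.4581 0.2756 0.01  ] L 0.1126101746007103 ang 1.380688931451421 mid [0.46877541 0.33081586 0.012     ]
scene [0.4868 0.3821 0.014 ] [0.4574 0.2767 0.01  ] L 0.10951972751067464 ang 1.2992570378317172 mid [0.47207612 0.32942594 0.012     ]
```

```bash
python3 - <<'E'
from h import *
def px(p,off,s): return [off[0]+(p[0]+.5)/s-.5, off[1]+(p[1]+.5)/s-.5]
for n,h,t,off in(("top",(283,292),(606,356),(110,180)),("scene",(443,460),(222,187),(330,220)),("scene",(295,272),(222,187),(330,220))):
    h=back(n,px(h,off,10),.0125)[0]; t=back(n,px(t,off,10),.010)[0]
    v=h-t; print(n,"L",np.linalg.norm(v),"ang",np.arctan2(v[1],v[0]))
E
```

```text
top L 0.09705184523263596 ang 1.3784902063756548
scene L 0.09279962688663528 ang 1.307427244877283
scene L 0.03064413381019054 ang 1.3163227834181073
```

```bash
python3 -m crank '[[2.4,4.4,0,0.005],[2.4,4.4,0,0.005],[2.4,4.4,-2,0.005],[2.4,4.4,-2,0.006],[2.2,4.2,-2,0.006],[0,0,-2,0],[0,0,0,0]]'; python3 - <<'E'
from h import *
o=get_obs(); p=o["tcp_pos"]; print(p,o["width"],np.arctan2(o["eef_rot"][1,1],o["eef_rot"][0,1]))
E
```

```text
clock: 34.67
tcp_pos: [0.4698, 0.3381, 0.0821]
eef_rot: [[0.219, 0.976, -0.003], [0.976, -0.219, -0.002], [-0.003, -0.003, -1.0]]
force: [0.0, -0.4, -0.4]
width: 0.047
[0.46976198 0.33811698 0.082062  ] 0.0469816313527833 -0.22058635279108701
```

```bash
python3 -m crank '[[0.1,-0.3,-2,-0.007],[0,0,-3,0],[0,0,-1.5,0],[0,0,0,0]]'; python3 - <<'E'
from h import *
f=grab_frame("scene"); save("f_scene",f,(310,180,430,290),6)
E
```

```text
clock: 35.17
tcp_pos: [0.4717, 0.3344, 0.0187]
eef_rot: [[0.227, 0.974, -0.001], [0.974, -0.227, -0.001], [-0.001, -0.001, -1.0]]
force: [0.3, -0.4, 0.2]
width: 0.0473
```

View pics/f_scene.png

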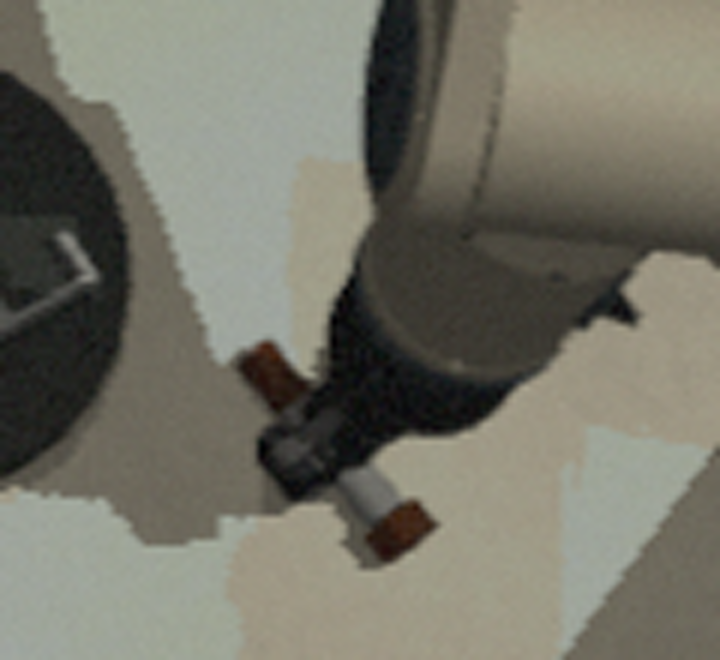

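```bash
python3 -m crank '[[0,0,-0.8,0],[0,0,-0.6,0],[0,0,0,0],[0,0,0,0]]'; python3 -m crank '[[0,0,0,0],[0,0,0,0],[0,0,0,0],[0,0,0,0],[0,0,0,0]]' 1; python3 -m crank '[[0,0,1,0],[0,0,2,0],[0,0,3,0],[0,0,4,0],[0,0,0,0]]';python3 - <<'E'
from h import *
f=grab_frame("scene"); save("g_scene",f,(290,170,430,290),5)
E
```

```text
clock: 35.72
tcp_pos: [0.4721, 0.3347, 0.0051]
eef_rot: [[0.227, 0.974, 0.0], [0.974, -0.227, 0.0], [0.0, 0.0, -1.0]]
force: [-0.3, -0.5, -1.2]
width: 0.047
clock: 36.35
tcp_pos: [0.4724, 0.3347, 0.0054]
eef_rot: [[0.227, 0.974, 0.001], [0.974, -0.227, 0.0], [0.0, 0.001, -1.0]]
force: [0.2, -1.1, 6.1]
width: 0.0174
clock: 36.98
tcp_pos: [0.474, 0.3361, 0.109]
eef_rot: [[0.227, 0.974, 0.005], [0.974, -0.227, 0.004], [0.005, 0.004, -1.0]]
force: [0.6, 0.5, -3.6]
width: 0.0177
```

View pics/g_scene.png

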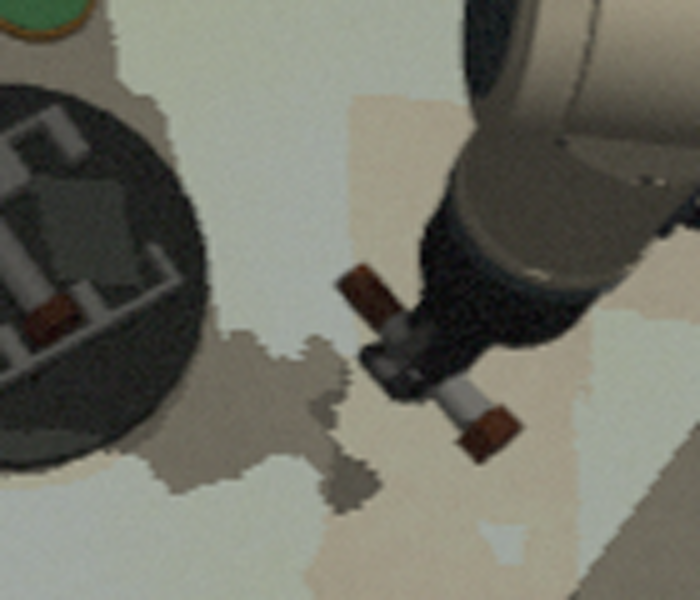

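```bash
python3 -m crank '[[0.5,-3.8,0,-0.01],[0.5,-3.8,0,-0.01],[0.5,-3.8,0,-0.01],[0.4,-3.8,0,-0.01],[0.4,-3.9,0,-0.011],[0,0,-2,0],[0,0,-2,0],[0,0,0,0]]'; python3 -m crank '[[0,0,0,0]]'; python3 - <<'E'
from h import *
o=get_obs(); p=o["tcp_pos"]; R=o["eef_rot"];print(p,np.arctan2(o["eef_rot"][1,1],o["eef_rot"][0,1]))
f=grab_frame("scene"); box=(235,165,335,265);s=6
big=cv2.resize(f[box[1]:box[3],box[0]:box[2]],None,fx=s,fy=s,interpolation=cv2.INTER_CUBIC)
save("h_scene",big)
E
```

```text
clock: 38.02
tcp_pos: [0.493, 0.1429, 0.063]
eef_rot: [[0.277, 0.961, -0.005], [0.961, -0.277, -0.001], [-0.003, -0.004, -1.0]]
force: [0.5, 0.8, -2.9]
width: 0.0179
clock: 38.15
tcp_pos: [0.4949, 0.1437, 0.065]
eef_rot: [[0.276, 0.961, -0.001], [0.961, -0.276, -0.0], [-0.0, -0.001, -1.0]]
force: [-0.3, -0.0, -1.7]
width: 0.0178
[0.49488334 0.1436923  0.06501402] -0.2798330282232996
```

View pics/h_scene.png

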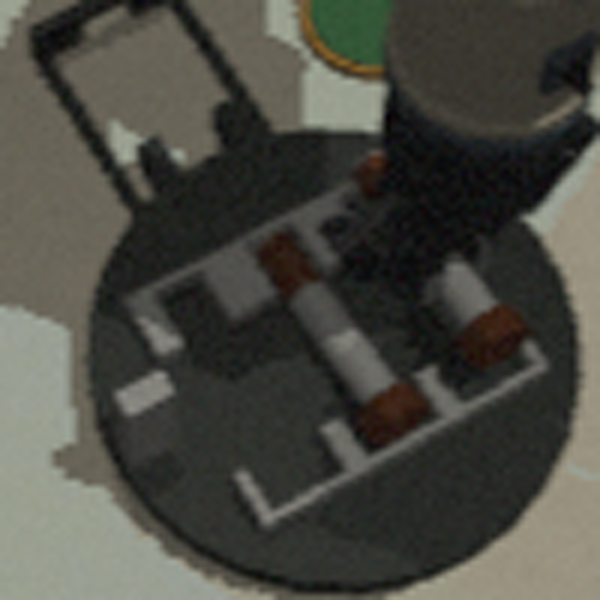

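```bash
python3 - <<'E'
from h import *
box=(235,165);s=6
def pj(P): return (proj("scene",P)[0]-box+.5)*s
def bolt(tcp,yaw,off,z):
    d=np.array([-np.sin(yaw),np.cos(yaw),0]); m=np.array(tcp)-off*d; m[2]=z
    return m+.048*d, m+.055*d,m-.055*d
for nm,t,off,zz in (("A c2",[.5433,.13,0],.0058,.0623+.009),("A landed",[.5432,.1297,0],.0058,.043),("B now",[.4949,.1437,0],.005,.065+.009),("B goal",[.4954,.1436,0],.005,.043)):
    h,e,tl=bolt(t,-.28,off,zz); h[2]+=.001
    print(nm,"head",pj(h),"tail",pj(tl))
E
```

```text
A c2 head [402.81750691 392.56913216] tail [275.65295457 214.43631289]
A landed head [397.13690359 415.83765378] tail [273.13779601 240.88976842]
B now head [498.09902157 335.82291742] tail [368.24699043 161.643174  ]
B goal head [489.02007878 363.72434564] tail [362.74342616 192.75462847]
```

```bash
python3 -m crank '[[0,0,-1,0],[0,0,-0.8,0],[0,0,0,0]]'; python3 -m crank '[[0,0,-0.6,0],[0,0,0,0]]';python3 -m crank '[[0,0,-0.4,0],[0,0,0,0]]'; python3 - <<'E'
from h import *
f=grab_frame("scene"); save("h3_scene",f,(235,165,335,265),6)
E
```

```text
clock: 38.58
tcp_pos: [0.4945, 0.1435, 0.0462]
eef_rot: [[0.276, 0.961, -0.001], [0.961, -0.276, -0.0], [-0.001, -0.001, -1.0]]
force: [-0.5, 0.2, -2.9]
width: 0.0175
clock: 38.83
tcp_pos: [0.4948, 0.1436, 0.0406]
eef_rot: [[0.276, 0.961, -0.001], [0.961, -0.276, -0.0], [-0.0, -0.001, -1.0]]
force: [-0.2, -0.5, -2.8]
width: 0.0175
clock: 39.08
tcp_pos: [0.4949, 0.1436, 0.0368]
eef_rot: [[0.276, 0.961, -0.0], [0.961, -0.276, -0.0], [-0.0, -0.0, -1.0]]
force: [-0.0, -0.2, -2.3]
width: 0.0178
```

View pics/h3_scene.png

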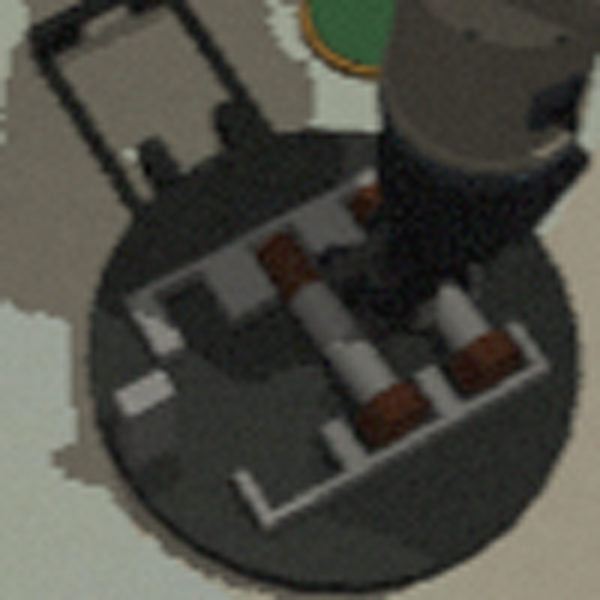

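```bash
python3 -m crank '[[0,0,-0.15,0],[0,0,0,0],[0,0,0,0]]'; python3 -m crank '[[0,0,0,0],[0,0,0,0],[0,0,0,0]]' 0.58; python3 -m crank '[[0,0,1,0],[0,0,2,0],[0,0,3,0],[0,0,4,0],[0,0,3,0],[-3,-4,0,0],[-4,-4,0,0],[0,0,0,0]]'; python3 - <<'E'
from h import *
for n,box,s in (("top",(160,120,310,240),5),("scene",(225,145,345,265),5)):
    f=grab_frame(n); save("i_"+n,f,box,s);save("if_"+n,f)
E
```

```text
clock: 39.5
tcp_pos: [0.4951, 0.1437, 0.0355]
eef_rot: [[0.276, 0.961, 0.0], [0.961, -0.276, 0.0], [0.0, 0.0, -1.0]]
force: [0.2, 0.5, -3.1]
width: 0.0179
clock: 39.88
tcp_pos: [0.4952, 0.1437, 0.0356]
eef_rot: [[0.276, 0.961, 0.0], [0.961, -0.276, 0.0], [0.0, 0.0, -1.0]]
force: [0.1, -0.3, -0.2]
width: 0.0358
clock: 40.88
tcp_pos: [0.4219, 0.0618, 0.1658]
eef_rot: [[0.278, 0.961, -0.002], [0.961, -0.278, -0.001], [-0.001, -0.002, -1.0]]
force: [0.4, -0.4, -0.2]
width: 0.0358
```

View pics/i_top.png

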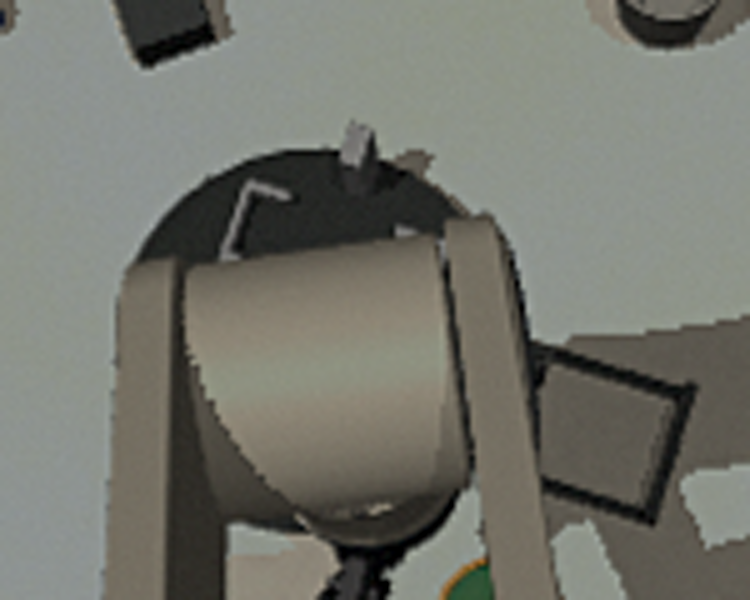

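View pics/i_scene.png

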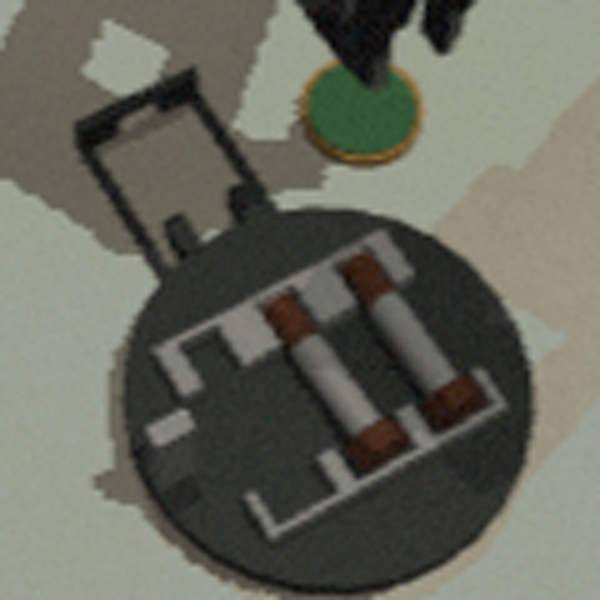

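View pics/if_scene.png

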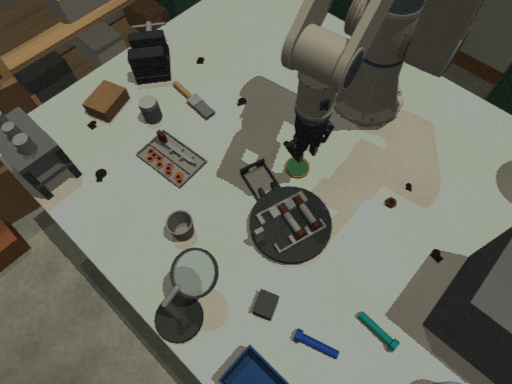

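```bash
python3 - <<'E'
import numpy as np
p=np.deg2rad(-36+11.25*np.arange(33)); P=10*np.c_[np.cos(p),np.sin(p)]
D=np.diff(P,axis=0)
print(np.round(D,2).tolist()); 
for q in range(4): print(q,"["+",".join(f"[{a:.2f},{b:.2f},0,0]" for a,b in D[8*q:8*q+8])+"]")
print(.5421+P[0,0]/100,.125+P[0,1]/100)
E
python3 -m crank '[[4,0,0,0],[5,0,0,0],[5,0.2,0,0],[4,0.2,0,0],[2.2,0.1,0,0],[0,0,0,0],[0,0,0,0]]' 1
```

```text
[[0.99, 1.69], [0.64, 1.85], [0.27, 1.94], [-0.12, 1.96], [-0.49, 1.9], [-0.86, 1.76], [-1.18, 1.56], [-1.47, 1.3], [-1.69, 0.99], [-1.85, 0.64], [-1.94, 0.27], [-1.96, -0.12], [-1.9, -0.49], [-1.76, -0.86], [-1.56, -1.18], [-1.3, -1.47], [-0.99, -1.69], [-0.64, -1.85], [-0.27, -1.94], [0.12, -1.96], [0.49, -1.9], [0.86, -1.76], [1.18, -1.56], [1.47, -1.3], [1.69, -0.99], [1.85, -0.64], [1.94, -0.27], [1.96, 0.12], [1.9, 0.49], [1.76, 0.86], [1.56, 1.18], [1.3, 1.47]]
0 [[0.99,1.69,0,0],[0.64,1.85,0,0],[0.27,1.94,0,0],[-0.12,1.96,0,0],[-0.49,1.90,0,0],[-0.86,1.76,0,0],[-1.18,1.56,0,0],[-1.47,1.30,0,0]]
1 [[-1.69,0.99,0,0],[-1.85,0.64,0,0],[-1.94,0.27,0,0],[-1.96,-0.12,0,0],[-1.90,-0.49,0,0],[-1.76,-0.86,0,0],[-1.56,-1.18,0,0],[-1.30,-1.47,0,0]]
2 [[-0.99,-1.69,0,0],[-0.64,-1.85,0,0],[-0.27,-1.94,0,0],[0.12,-1.96,0,0],[0.49,-1.90,0,0],[0.86,-1.76,0,0],[1.18,-1.56,0,0],[1.47,-1.30,0,0]]
3 [[1.69,-0.99,0,0],[1.85,-0.64,0,0],[1.94,-0.27,0,0],[1.96,0.12,0,0],[1.90,0.49,0,0],[1.76,0.86,0,0],[1.56,1.18,0,0],[1.30,1.47,0,0]]
0.6230016994374947 0.06622147477075269
clock: 41.85
tcp_pos: [0.6264, 0.0691, 0.1652]
eef_rot: [[0.276, 0.961, -0.001], [0.961, -0.276, -0.0], [-0.0, -0.001, -1.0]]
force: [-0.4, 1.1, -0.1]
width: -0.0003
```

```bash
python3 -m crank '[[-0.3,-0.3,-3,0],[0,0,-3,0],[0,0,-3,0],[0,0,-1.5,0],[0,0,0,0],[0,0,0,0]]'; python3 - <<'E'
from h import *
f=grab_frame("scene"); save("j_scene",f,(225,145,345,265),5)
E
```

```text
clock: 42.6
tcp_pos: [0.6247, 0.0658, 0.0617]
eef_rot: [[0.276, 0.961, 0.002], [0.961, -0.276, 0.0], [0.001, 0.001, -1.0]]
force: [0.1, 0.1, -0.1]
width: -0.0003
```

View pics/j_scene.png

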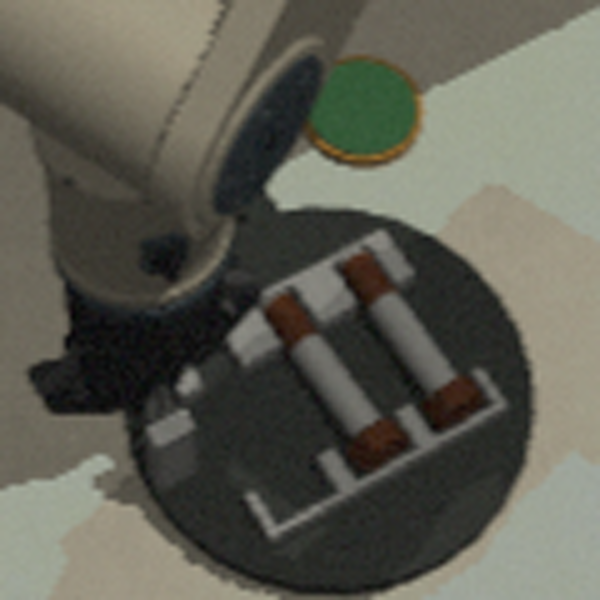

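```bash
python3 -m crank '[[0.3,0.5,0,0],[0.3,0.55,0,0],[0.3,0.64,0,0],[0.3,0.8,0,0],[0.23,0.95,0,0],[0.2,1.0,0,0],[0,1.0,0,0],[-0.12,1.9,0,0]]'; python3 - <<'E'
from h import *
o=get_obs();p=o["tcp_pos"]-[.5421,.125,0];print(np.hypot(*p[:2]),np.degrees(np.arctan2(p[1],p[0])))
f=grab_frame("scene"); save("k_scene",f,(225,145,345,265),5)
E
```

```text
clock: 43.65
tcp_pos: [0.6383, 0.139, 0.0602]
eef_rot: [[0.277, 0.961, -0.002], [0.961, -0.277, -0.001], [-0.002, -0.002, -1.0]]
force: [0.2, -0.8, -0.5]
width: -0.0002
0.09717645820633404 8.275526213754151
```

View pics/k_scene.png

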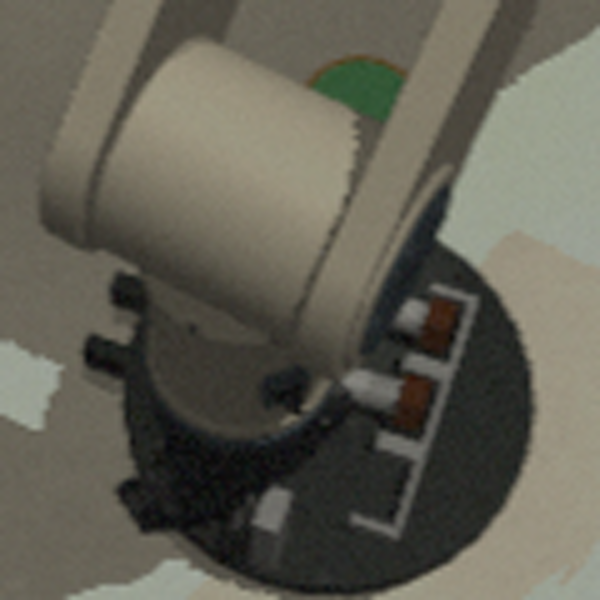

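```bash
python3 -m crank '[[-0.4,1.95,0,0],[-0.86,1.76,0,0],[-1.18,1.56,0,0],[-1.47,1.3,0,0],[-1.69,0.99,0,0],[-1.85,0.64,0,0],[-1.94,0.27,0,0],[-1.96,-0.12,0,0]]'; python3 - <<'E'
from h import *
o=get_obs();p=o["tcp_pos"]-[.5421,.125,0];print(np.hypot(*p[:2]),np.degrees(np.arctan2(p[1],p[0])),o["force"])
f=grab_frame("scene"); save("l_scene",f,(225,145,345,265),5)
E
```

```text
clock: 44.7
tcp_pos: [0.5245, 0.223, 0.0607]
eef_rot: [[0.276, 0.961, 0.001], [0.961, -0.276, 0.001], [0.001, 0.001, -1.0]]
force: [1.5, -0.3, 0.4]
width: 0.0002
0.09955397340322457 100.15641000559147 [ 1.48467266 -0.27722094  0.40163131]
```

View pics/l_scene.png

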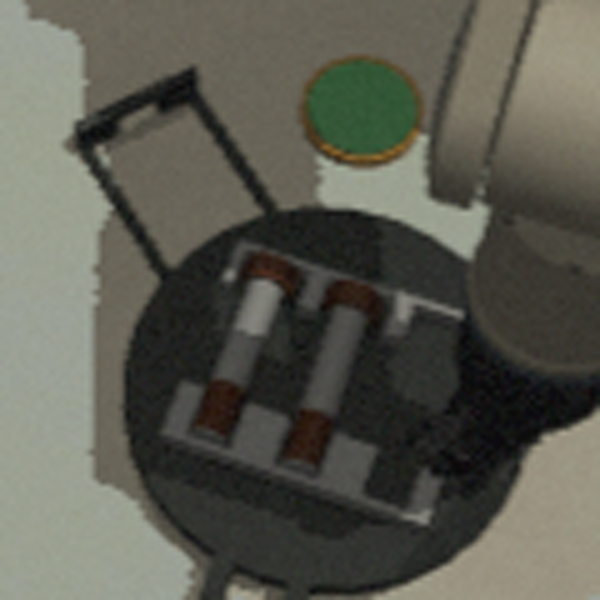

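```bash
cat > c.py <<'E'
from h import *
o=get_obs();p=o["tcp_pos"]-[.5421,.125,0];print("r",np.hypot(*p[:2]).round(4),"deg",np.degrees(np.arctan2(p[1],p[0])).round(1),np.round(o["force"],1),o["clock"])
E
python3 -m crank '[[-1.9,-0.49,0,0],[-1.76,-0.86,0,0],[-1.56,-1.18,0,0],[-1.3,-1.47,0,0],[-0.99,-1.69,0,0],[-0.64,-1.85,0,0],[-0.27,-1.94,0,0],[0.12,-1.96,0,0]]'; python3 c.py; python3 -m crank '[[0.49,-1.9,0,0],[0.86,-1.76,0,0],[1.18,-1.56,0,0],[1.47,-1.3,0,0],[1.69,-0.99,0,0],[1.85,-0.64,0,0],[1.94,-0.27,0,0],[1.96,0.12,0,0]]' ; python3 c.py;  python3 - <<'E'
from h import *
f=grab_frame("scene"); save("m_scene",f,(225,145,345,265),5)
E
```

```text
clock: 45.75
tcp_pos: [0.4421, 0.1069, 0.0605]
eef_rot: [[0.277, 0.961, -0.001], [0.961, -0.277, 0.0], [-0.0, -0.001, -1.0]]
force: [0.7, 2.7, 0.6]
width: -0.0001
r 0.1016 deg -169.7 [0.7 2.7 0.6] 45.75
clock: 46.75
tcp_pos: [0.5578, 0.0245, 0.0601]
eef_rot: [[0.276, 0.961, -0.001], [0.961, -0.276, -0.0], [-0.001, -0.001, -1.0]]
force: [-1.5, 0.6, 0.3]
width: 0.0003
r 0.1017 deg -81.1 [-1.5  0.6  0.3] 46.75
```

View pics/m_scene.png

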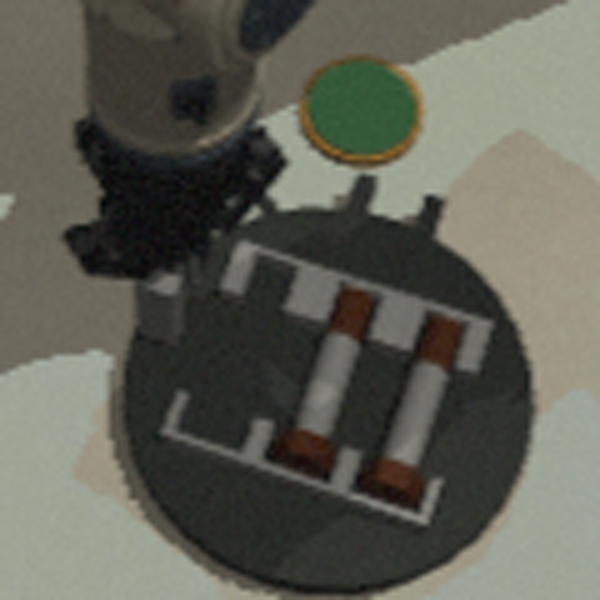

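Working smoothly, bolts seated. Continue through the second turn.

```bash
python3 -m crank '[[1.9,0.49,0,0],[1.76,0.86,0,0],[1.56,1.18,0,0],[1.3,1.47,0,0],[0.99,1.69,0,0],[0.64,1.85,0,0],[0.27,1.94,0,0],[-0.12,1.96,0,0]]'>/dev/null; python3 c.py
python3 -m crank '[[-0.49,1.9,0,0],[-0.86,1.76,0,0],[-1.18,1.56,0,0],[-1.47,1.3,0,0],[-1.69,0.99,0,0],[-1.85,0.64,0,0],[-1.94,0.27,0,0],[-1.96,-0.12,0,0]]'>/dev/null; python3 c.py
python3 -m crank '[[-1.9,-0.49,0,0],[-1.76,-0.86,0,0],[-1.56,-1.18,0,0],[-1.3,-1.47,0,0],[-0.99,-1.69,0,0],[-0.64,-1.85,0,0],[-0.27,-1.94,0,0],[0.12,-1.96,0,0]]'>/dev/null; python3 c.py
python3 - <<'E'
from h import *
f=grab_frame("scene"); save("n_scene",f,(225,145,345,265),5)
E
```

```text
r 0.0994 deg 9.2 [-0.8 -2.8 -0.1] 47.8
r 0.0995 deg 100.2 [ 2.5 -0.4 -0.1] 48.8
r 0.1016 deg -169.7 [-0.3  1.6 -0.1] 49.8
```

View pics/n_scene.png

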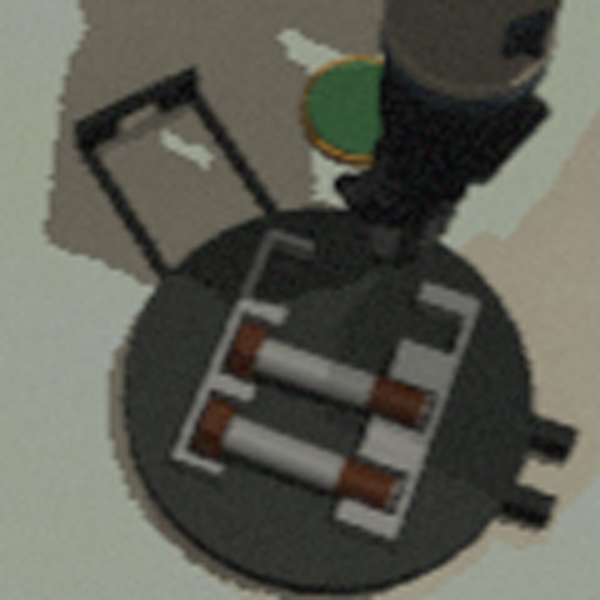

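```bash
python3 -m crank '[[0.49,-1.9,0,0],[0.86,-1.76,0,0],[1.18,-1.56,0,0],[1.47,-1.3,0,0],[1.69,-0.99,0,0],[1.85,-0.64,0,0],[1.94,-0.27,0,0],[1.96,0.12,0,0]]'>/dev/null ; python3 c.py
python3 -m crank '[[1.9,0.49,0,0],[1.76,0.86,0,0],[1.56,1.18,0,0],[1.1,1.15,0,0],[0.7,0.9,0,0],[0.4,0.65,0,0],[0.2,0.4,0,0],[0,0,0,0]]'>/dev/null; python3 c.py
python3 - <<'E'
from h import *
f=grab_frame("scene"); save("o_scene",f,(225,145,345,265),5)
E
```

```text
r 0.1017 deg -81.1 [-2.4  0.5 -0.3] 50.85
r 0.1011 deg -25.3 [-0.4 -0.3 -0.5] 51.85
```

View pics/o_scene.png

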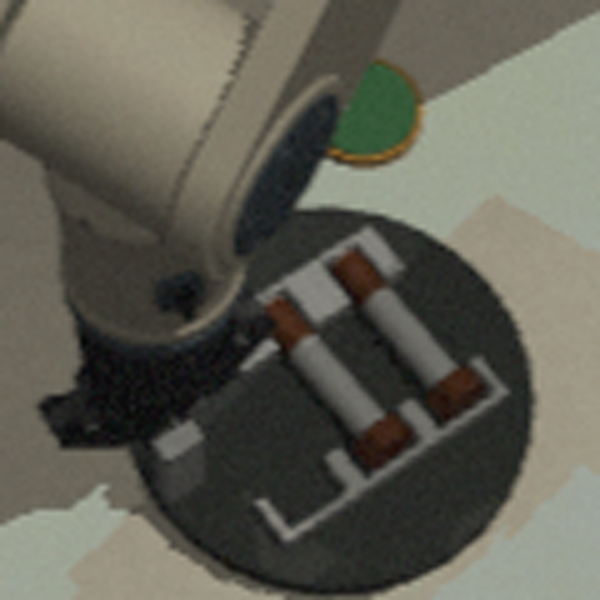

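```bash
python3 -m crank '[[-0.3,-0.7,0,0],[-0.4,-0.9,0,0],[0,0,3,0],[0,0,4,0],[0,0,5,0],[-3,-5,0,0],[-4,-5,0,0],[-4,-5,0,0]]'; python3 -m crank '[[-4,-5,0,0],[-4,-5,0,0],[0,0,0,0],[0,0,0,0]]'; python3 - <<'E'
from h import *
for n,box,s in (("top",(160,120,310,240),5),("scene",(125,115,345,265),3.5)):
    f=grab_frame(n); save("p_"+n,f,box,s);save("pf_"+n,f)
E
```

```text
clock: 52.9
tcp_pos: [0.5165, -0.0839, 0.1806]
eef_rot: [[0.276, 0.961, 0.0], [0.961, -0.276, -0.0], [-0.0, 0.0, -1.0]]
force: [0.5, -0.8, 0.2]
width: 0.0001
clock: 53.4
tcp_pos: [0.4401, -0.1802, 0.1807]
eef_rot: [[0.278, 0.961, 0.001], [0.961, -0.278, -0.0], [0.0, 0.001, -1.0]]
force: [0.7, 0.4, 0.5]
width: -0.0001
```

View pics/p_top.png

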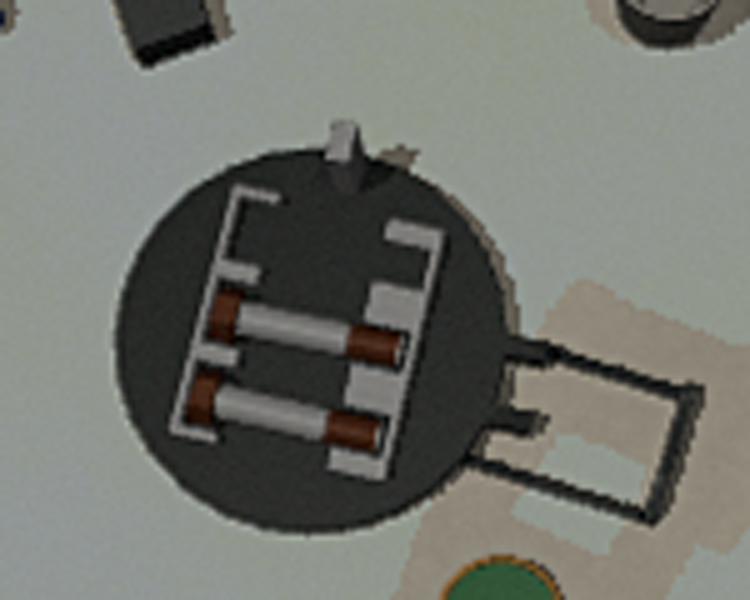

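View pics/p_scene.png

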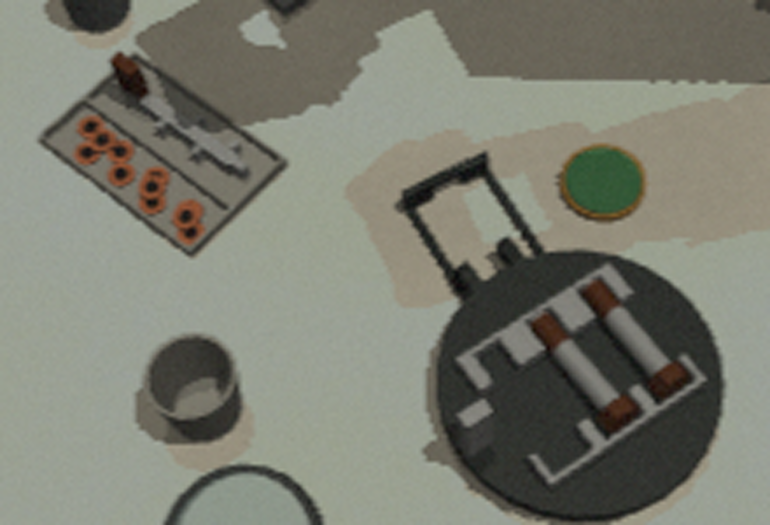

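View pics/pf_top.png

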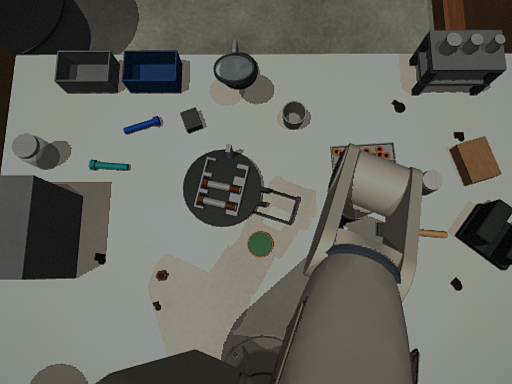

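```bash
python3 - <<'E'
from station import *
print(hand_in()); o=get_obs(); print(o["clock"],o["force"])
E
```

```text
the job is handed in; nothing more can be done
None
the job is handed in; nothing more can be done
```

The job is done and handed in at about 53.5 s; no verdict is given, so success is judged from my last pictures.

- **Wedge:** I worked it out through the keeper with 5 mm pulls to alternate sides and no tooth caught. It lies flat and lengthways in the wide bay of the tray.
- **Bolts:** There were two axle bolts on the table. I saw no third one, apart from the blue and turquoise look-alikes. One was knocked aside during the run, so I measured it again before gripping it. They lie in compartments 1 and 2, heads in the wide pockets.
- **Turntable:** I cranked it two turns anticlockwise by pushing the handle with the shut fingers. From the top picture the platter stands at about 12.66 rad, above the 12.3 needed.

The last pictures show both bolts still in their compartments and the gripper clear of everything. The lens, cup, nut and steel block look unmoved. The oil can and brush were partly hidden by the arm, but what shows of them looks in place.

The two cameras disagreed by about 2–5 mm along x. I settled the turntable's position by touching the wedge sideways against the keeper. I did not separately measure how level the wedge lies in the tray; it looks flat in both views.

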